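# Hang the screwdriver on the balancer arm

## Robot

A 6-joint arm with a two-finger parallel gripper is mounted at the origin on the work surface. World frame = base frame: x ahead of the robot, y to its left, z up, the work surface at z = 0. Lengths are in m, angles in rad, forces in N, time in s.
With the tool pointing down it reaches from about 0.225 to 0.875 m from the base axis. Payload 3.4 kg.
Tool frame: the origin (TCP) lies at the very end of the fingers, on their centre line; the grasp point (between the pads) lies 19 mm behind it; z points along the fingers, y is the line along which they close (so a half turn about z gives the same grasp; the last joint's range is limited). The gripper opens to 85 mm and grips with 20 to 120 N. Pads are 22 mm wide; open, the fingers measure 114 mm over their backs; the gripper's body (76 mm by 85 mm) begins 54 mm behind the grasp point. The pads swing forward as they close: fully open they stand 13 mm farther back than shut.
Start: joints at [-1.304, 0.276, 1.505, -0, 1.361, -0.121], TCP at [0.217, -0.532, 0.231] pointing down, gripper open.
Joint ranges: [-2.89, 2.89], [-0.75, 2.08], [0.22, 2.7], [-1.18, 4.32], [0.11, 2.71], [-2.7, 2.7]. Speed limits (rad/s): [2.57, 2.57, 3.14, 3.14, 3.14, 3.14].

## Interface

Orientations are given as a unit quaternion [w, x, y, z].
In Python, from rig import readout, vision, manip gives the robot as it stands.
- The arm moves only by the shell command python3 -m handwheel 'ROWS' [FORCE]. ROWS is JSON, a list of rows, each a list of 3 entries, a list of its own where there are three numbers: the shift along the tool's x, y, z in mm, then the turn, a rotation vector about the tool's x, y, z in units of 6 degrees (1.0 is 6 degrees), then the closure, from -1 (fully open) to 1 (shut), so that 0 is half open. A call has 1 to 20 rows; each row shifts and turns the commanded pose from where the row before left it, along the tool's axes as they then stand; what a row does not reach is not made up. A row lasts 1/8 s, in which the tool goes at most 62.5 mm and 10.7 degrees, less where a joint would pass 70% of its speed; a pose out of reach is approached as far as the arm can. A call is refused whole if a number of a shift passes 62.5 or a number of a turn 1, either way. A call with a gripper value outside its range is refused whole. The fingers move at their own pace and stop on an object; FORCE is the grip in N (left out, the last holds). Time passes only in rows, so rows that do not move let the fingers close. It gives the time, the measured TCP pose, the force, the opening and the grip force at its end, in the units of the state.
- readout.get_state(): the state, without advancing time (a new reading comes with each control period).
- vision.get_image(name): name is "scene" or "top" or "wrist"; returns the picture (420x560x3 uint8, blue, green, red); there is no depth.
- vision.camera_params(name): a dict with "intrinsics" (3x3 intrinsics, pixels), "rvec" (rotation vector, rad) and "tvec" (3), from world to camera coordinates, as OpenCV has them; the wrist camera has in their place "hand_eye" (4x4, takes a point from camera to tool coordinates, whose origin is the TCP and whose axes are the flange's). Camera axes: x right, y down, z forward; pixel columns grow to the right and rows downward; lengths in m; the calibration is good to about 2 mm. A picture is of the moment at which its call begins: read the wrist's pose just before it. camera_params takes no time and is no camera call.
- manip.sign_off(): hands the job in; it is judged then, once.
The state is a dict: "clock": time; "qpos": joint angles; "qd": joint speeds; "effort": joint torques, N m; "position": TCP position; "ee_rot": TCP orientation; "contact_force": force on the tool from outside, world axes, zero at the start; "moment": the same for the moment, N m; "width": finger opening in m; "gripper_force": force on a finger pad.
Only numpy, scipy, OpenCV 4.12 (cv2) and the standard library are available. Lean on these libraries where they do the work, as an engineer would, in place of code of your own. Each camera call takes 0.05 s, during which the arm holds its last target. There are 200 camera calls.

## Task

Pull the cordless screwdriver - the tool with the hanging eye on its tail - out of the rack and stand it in the empty bench holder. Let go, take it again by its body so that the eye is free, and hang the eye on the hook of the spring-balanced arm. Let it down gently, keep hold until the arm has sunk and carries the whole weight, so that it neither drops nor springs up when you let go; drop nothing and leave the other tools, the bottle and the brush alone.

Things in the scene. Friction and masses are not known exactly. Their poses are not given: they have to be found in the camera images.
- driver_mid (a point): Cordless screwdriver, a grey stick 205 mm long, 0.28-0.42 kg, upright in the rack nose down; point on its axis 100 mm above the nose end. Its z runs to the tail, x through the eye's hole. From the nose end: flat nose 16 mm across up to 12 mm, cone to 40, round body 34 mm across to 155, tail cap 30 mm across to 165, then a flat eye to 205 mm. No bit is fitted.
- driver_eye (a point): Same tool: top of the hole in its black hanging eye (middle of the arch's underside), 197 mm from the nose end; axes as driver_mid. The eye is 8 mm thick (x) and 34 mm wide (y); the hole is 18 mm wide, 32 mm high, round on top, the band 8 mm. When the tool hangs, this point is within a few mm of the hook point.
- rack: Fixed rack 78 x 166 mm, 130 mm high, origin under its centre; row of 3 places along its y at -44, 0, 44 mm, 38 mm holes, tools stand 8 mm above the bench, any tool in any place. Only the screwdriver's top 43 mm of body and its eye stand out. The eye's flat faces look along the rack's x (within 0.12 rad): fingers fit there, not beside it in the row, where neighbours stand.
- nutdriver_mid (a point): Nut driver with a waisted black handle, 32 mm across, 184 mm long, no eye, upright in the rack; point 92 mm above its lower end. Top 192 mm above the bench. Leave alone.
- torquedriver_mid (a point): Torque screwdriver with a straight flat-topped handle, 32 mm across, 178 mm long, no eye, upright in the rack; point 89 mm above its lower end. Top 186 mm above the bench. Leave alone.
- holder_mouth (a point): Centre of the mouth of the empty bench holder, 80 mm above the bench: fixed upright aluminium tube, bore 40 mm (flaring to 50 mm in the top 8 mm), outside 48 mm (lip 58 mm), on a round foot 90 mm across. z up.
- holder_floor (a point): Centre of the floor inside that holder, 12 mm above the bench. A plastic funnel leads from the bore to a 20 mm nose seat, 10 mm deep. The screwdriver stands here on its nose, loosely upright, its body open to the hand from 80 mm above the bench up to its cap at 177 mm.
- hook (a point): Seat of the hook: top of a 6 mm rod at its low point, about 318 mm above the bench with the arm empty. z up; y runs along the rod to the arm's head (35 mm wide box, 86 mm away, 10 mm above to 74 mm below the seat). Towards -y the rod turns up to a tip 15 mm off, its top 12 mm above the seat. The eye goes over the tip moving along +y, hole along the rod, then down onto the seat.
- boom_head (a point): Upper pivot of the balancer arm's head, which carries the hook (100 mm along y and 3 mm below). The head hangs on a level-keeping parallelogram boom, 340 mm long, from a pillar 467 mm from the hook, on the left of the bench. The boom swings sideways about the pillar, held by friction (about 1 N at the hook moves it), and sinks under load. Axes as hook.
- head: The same head and hook as a body, same point. A spring lifts the boom to its upper stop when empty: at the hook about 1.5 N at the stop and 50 N/m more as it sinks. So the screwdriver comes to rest with the hook 25 to 52 mm below its empty height (seat at about 293 to 266 mm), by its true weight. Light damping, little friction: let go too high it drops, too low it springs up.
- bottle_mid (a point): Middle of a small clear bottle, 48 mm across and 85 mm tall, standing on the bench. Leave alone.
- brush: Small brush, 160 mm long, lying on the bench; origin under its middle, x along it. Leave alone.
Not all that is in view belongs to the job. Leave any orange look-alike of the part that bears driver_mid alone. Leave any red look-alike of the part that bears holder_mouth alone.

How it is judged:
On the way, in this order (a step that is already met when the one before it is completed fails the run):
1. the screwdriver stands in the bench holder, on its floor, let go (z of driver_mid in the frame of holder_floor below 0.106 m and horizontal distance between driver_mid and holder_floor below 0.015 m and angle between driver_mid's own z axis and vertical below 0.15 rad and contact force between the fingers and driver below 0.02 N), for 0.2 s.
2. the eye is on the hook and the hook has sunk (more than 17 mm), the screwdriver still held (distance between driver_eye and hook below 0.015 m and height (world z) of hook below 0.301 m and contact force between the fingers and driver above 0.5 N), for 0.2 s.
At the end, for the whole second after the job is handed in: The screwdriver hangs by its eye on the hook (top of the eye's hole within 15 mm of the hook's seat), upright to 0.2 rad, let go and at rest (slower than 80 mm/s), and the hook has sunk under it by more than 17 mm (below 301 mm) and stands still (under 20 mm/s) (distance between driver_eye and hook below 0.015 m and contact force between the fingers and driver below 0.02 N and height (world z) of hook below 0.301 m and angle between driver_mid's own z axis and vertical below 0.2 rad and contact force between driver and head above 1.5 N and linear speed of head below 0.02 m/s and linear speed of driver below 0.08 m/s); the robot touches nothing.
It fails at once if the screwdriver let go on the hook before the arm carries it: it drops or springs up with the arm faster than 0.1 m/s (contact force between the fingers and driver below 0.02 N and distance between driver_eye and hook below 0.04 m and linear speed of head above 0.1 m/s).
It fails at once if the screwdriver dropped (falls free faster than 0.5 m/s) (contact force between the fingers and driver below 0.02 N and linear speed of driver above 0.5 m/s).
It fails at once if a neighbouring tool in the rack moved by more than 30 mm (distance of any of nutdriver_mid, torquedriver_mid from where it was at the start of the episode above 0.03 m).
It fails at once if the bottle or the brush moved by more than 30 mm (distance of any of bottle_mid, brush from where it was at the start of the episode above 0.03 m).
It also fails if it takes over 72 s, if anything falls off the work surface, if the arm or the gripper's body presses on something with over 40 N, if the wrist force passes 120 N, or if a joint passes its speed limit or range.

## Working session

There is one attempt and no reset: what is moved stays moved. The work goes in short steps, Python scripts to look and compute and a shell command to move; the robot and the scene stay as the last step left them, time stands still between calls to the robot, and variables do not carry over. Pictures are saved under pics/ and viewed, at most 10 in all, crops included, and the job is handed in when it is done.

```bash
mkdir -p pics; ls; cat > h.py <<'E'
import numpy as np, cv2
from rig import readout, vision, manip
from scipy.spatial.transform import Rotation as R
def tool():
    s=readout.get_state(); q=s["ee_rot"]
    return np.array(s["position"]), R.from_quat([q[1],q[2],q[3],q[0]]).as_matrix()
def cam(n):
    c=vision.camera_params(n); K=np.array(c["intrinsics"])
    if n=="wrist":
        p,M=tool(); H=np.array(c["hand_eye"]); Rc=M@H[:3,:3]; o=p+M@H[:3,3]
        return K,Rc.T,-Rc.T@o
    return K,cv2.Rodrigues(np.array(c["rvec"],float))[0],np.array(c["tvec"],float).ravel()
def ray(C,uv):
    K,Rm,t=C; d=Rm.T@np.linalg.inv(K)@np.array([uv[0],uv[1],1.]); return -Rm.T@t,d/np.linalg.norm(d)
def onz(C,uv,z):
    o,d=ray(C,uv); return o+d*(z-o[2])/d[2]
def tri(*cu):
    A=np.zeros((3,3));b=np.zeros(3)
    for C,uv in cu:
        o,d=ray(C,uv);P=np.eye(3)-np.outer(d,d);A+=P;b+=P@o
    x=np.linalg.solve(A,b)
    return x,[round(float(np.linalg.norm((np.eye(3)-np.outer(ray(C,u)[1],ray(C,u)[1]))@(x-ray(C,u)[0])))*1000,1) for C,u in cu]
def proj(C,X):
    K,Rm,t=C; p=K@(Rm@np.array(X)+t); return p[:2]/p[2]
def totool(d):  # world vector -> tool axes mm
    return np.round(tool()[1].T@np.array(d)*1000,1)
E
python3 - <<'E'
from h import *
np.set_printoptions(precision=3,suppress=True)
for n in ("scene","top"):
    cv2.imwrite(f"pics/{n}0.png",vision.get_image(n)); C=cam(n); print(n,-C[1].T@C[2],C[1][2],C[0][0,0])
print(tool(), readout.get_state(), vision.camera_params("wrist"))
E
```

```text
pics
scene [0.907 0.578 0.919] [-0.329 -0.626 -0.707] 423.6389888461522
top [ 0.383 -0.048  1.012] [ 0.209 -0.016 -0.978] 395.138092293223
(array([ 0.217, -0.532,  0.231]), array([[ 0.926,  0.378, -0.   ],
       [ 0.378, -0.926,  0.002],
       [ 0.   , -0.002, -1.   ]])) {'clock': 0.1, 'qpos': array([-1.304,  0.277,  1.506, -0.   ,  1.361, -0.121]), 'qd': array([ 0.001, -0.002, -0.002, -0.   ,  0.001,  0.001]), 'effort': array([  0.001, -41.77 , -24.641,  -0.   ,   0.006,   0.   ]), 'position': array([ 0.217, -0.532,  0.231]), 'ee_rot': array([-0.001,  0.981,  0.193, -0.   ]), 'contact_force': array([ 0.214, -0.049,  0.076]), 'moment': array([ 0.02 , -0.001,  0.01 ]), 'gripper_force': 0.0, 'width': 0.08530344807463998} {'intrinsics': array([[335.601,   0.   , 280.231],
       [  0.   , 335.601, 208.268],
       [  0.   ,   0.   ,   1.   ]]), 'hand_eye': array([[ 0.   , -0.957, -0.291,  0.074],
       [ 1.   ,  0.   , -0.   , -0.   ],
       [ 0.   , -0.291,  0.957, -0.143],
       [ 0.   ,  0.   ,  0.   ,  1.   ]])}
```

View pics/scene0.png

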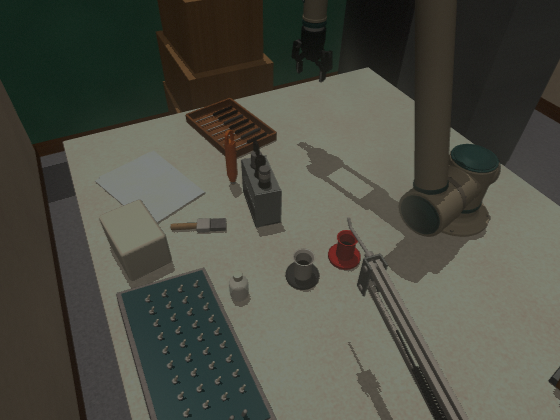

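View pics/top0.png

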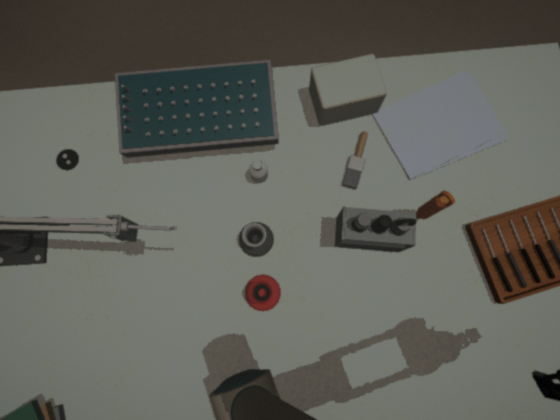

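The scene view shows the rack at (262,190), the orange look-alike at (231,155), the grey holder at (303,262), the red one at (345,245) and the hook tip at (350,222). In the top view the rack is at (375,230), the holder mouth at (255,236) and the hook tip at (173,228). I'll zoom in on the rack and the hook.

```bash
python3 - <<'E'
from h import *
s=cv2.imread("pics/scene0.png");t=cv2.imread("pics/top0.png")
f=lambda im,x,y,w,h:cv2.convertScaleAbs(cv2.resize(im[y:y+h,x:x+w],(400,300),interpolation=cv2.INTER_CUBIC),alpha=1.8)
m=np.vstack([np.hstack([f(s,220,125,80,60),f(t,335,190,120,90)]),np.hstack([f(s,270,205,120,90),f(t,100,190,120,90)])])
cv2.imwrite("pics/z1.png",m)
E
```

```text
(no output)
```

View pics/z1.png

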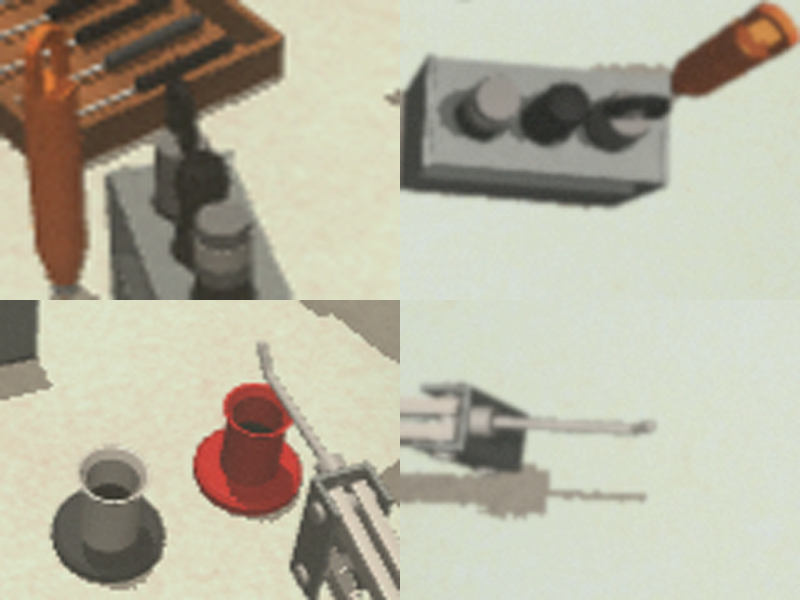

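The screwdriver with the eye is the rack tool farthest toward -y: its eye is at scene (256,142) and top (410,222). The hook tip is at scene (348.6,218.5) and top (175,228). The holder mouth is at scene (304,257) and top (255,235).

```bash
python3 - <<'E'
from h import *
np.set_printoptions(precision=3,suppress=True)
S,T=cam("scene"),cam("top")
for n,a,b in [("eyetop",(255.5,142),(411,221.5)),("mouth",(304,257),(255,235.5)),("tip",(348.6,218.5),(174.5,228)),("rodbase",(367.5,254),(127.6,226.3)),("nut",(260,156.5),(382.5,221.5)),("torq",(265,167.5),(362.5,220))]:
    print(n,*tri((S,a),(T,b)))
# rack top face corners (top crop): 
for u in [(428,58),(672,72),(664,184),(424,170)]:
    print("rack",onz(T,(335+(u[0]-400)*.3,190+u[1]*.3),.13))
print("drv hole",onz(T,(335+(618-400)*.3,190+122*.3),.173))
print("bottle",onz(T,(258,170),.08),"brush",onz(T,(360,135),.01),onz(T,(350,185),.01),"orange",onz(T,(448,197),.2), "red",onz(T,(262,292),.08))
E
```

```text
eyetop [ 0.511 -0.325  0.204] [0.4, 0.4]
mouth [0.533 0.009 0.072] [1.2, 1.2]
tip [0.52  0.134 0.325] [0.7, 0.7]
rodbase [0.533 0.219 0.317] [0.0, 0.0]
nut [ 0.52  -0.27   0.192] [1.9, 1.9]
torq [ 0.527 -0.229  0.187] [0.0, 0.0]
rack [ 0.57  -0.202  0.13 ]
rack [ 0.544 -0.367  0.13 ]
rack [ 0.469 -0.349  0.13 ]
rack [ 0.494 -0.189  0.13 ]
drv hole [ 0.507 -0.311  0.173]
bottle [ 0.695 -0.013  0.08 ] brush [ 0.791 -0.293  0.01 ] [ 0.654 -0.248  0.01 ] orange [ 0.556 -0.413  0.2  ] red [0.4   0.002 0.08 ]
```

The heights match the text: eye top about 0.21, mouth about 0.075, tip about 0.325, tools about 0.19. The rack's yaw is about -0.155 and the driver's axis is near (0.512,-0.320). I'll go above it.

```bash
python3 -m handwheel '[[[0,0,-35],[0,0,0],-1],[[20,-5,-35],[0,0,0],-1],[[42,-10,0],[0,0,0],-1],[[42,-10,0],[0,0,0],-1],[[42,-10,0],[0,0,0],-1],[[42,-10,0],[0,0,0],-1],[[42,-10,0],[0,0,0],-1],[[42,-10,0],[0,0,0],-1],[[41,-10,0],[0,0,0],-1],[[40,-10,0],[0,0,0],-1],[[0,0,0],[0,0,-1],-1],[[0,0,0],[0,0,-1],-1],[[0,0,0],[0,0,-1],-1],[[0,0,0],[0,0,-1],-1],[[0,0,0],[0,0,-1],-1],[[0,0,0],[0,0,-1],-1],[[0,0,0],[0,0,-1],-1],[[0,0,0],[0,0,-1],-1],[[0,0,0],[0,0,-1],-1],[[0,0,0],[0,0,-0.8],-1]]'
python3 - <<'E'
from h import *
np.set_printoptions(precision=3,suppress=True)
C=cam("wrist"); im=vision.get_image("wrist"); np.savez("w1.npz",K=C[0],R=C[1],t=C[2],im=im)
print(tool(),proj(C,(.512,-.320,.213)))
cv2.imwrite("pics/w1.png",cv2.convertScaleAbs(im,alpha=1.6))
E
```

```text
clock: 2.6
position: [0.5119, -0.32, 0.3007]
ee_rot: [-0.001, 0.759, 0.651, -0.0]
contact_force: [0.2, -0.1, -0.1]
width: 0.0855
gripper_force: 0.0
(array([ 0.512, -0.32 ,  0.301]), array([[ 0.152,  0.988, -0.001],
       [ 0.988, -0.152,  0.001],
       [ 0.001, -0.001, -1.   ]])) [280.584 214.256]
```

View pics/w1.png

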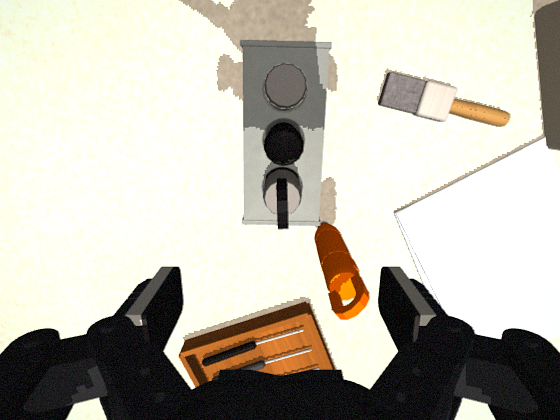

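The wrist view shows the driver's eye as a black vertical bar at u≈283, v 178–228, with the cap disc behind it at (283,193). The orange look-alike's eye at (347,300) is clear of the fingers. I'll measure the axis by mask.

```bash
python3 - <<'E'
from h import *
np.set_printoptions(precision=4,suppress=True)
d=np.load("w1.npz");C=(d["K"],d["R"],d["t"]);im=d["im"]
g=im.max(2)
m=((g<22)*255).astype(np.uint8)[200:235,265:300]
n,l,st,ce=cv2.connectedComponentsWithStats(m)
k=1+np.argmax(st[1:,4]);print(st[k],ce[k]+[265,200])
for v in (205,212,220): print(v,(np.where(m[v-200])[0]+265)[[0,-1]])
vend=st[k][1]+st[k][3]+200; u=ce[k][0]+265
e=onz(C,(u,vend),.195);print("eye -y edge",e)
ax=np.array([.988,-.152,0]);print("lateral offset mm from TCP", totool(e-tool()[0]))
Ct=(cam("top"),(411,221.5))
print(tri((C,(u,vend-1)),(cam("top"),(415.4,221.2)),))
# cap disc (grey)  
print("cap centre",onz(C,(283,193),.173), proj(C,(.512,-.320,.173)), proj(C,(.512,-.337,.195)))
E
```

```text
[ 13  12  10  16 111] [281.9369 220.7658]
205 [277 277]
212 [282 286]
220 [278 286]
eye -y edge [ 0.5104 -0.3372  0.195 ]
lateral offset mm from TCP [-17.3   1.3 105.7]
(array([ 0.511 , -0.334 ,  0.2029]), [0.5, 0.5])
cap centre [ 0.5148 -0.3147  0.173 ] [280.5959 199.5661] [283.8859 227.5275]
```

```bash
python3 -m handwheel '[[[0,0,40],[0,0,0],-1],[[0,0,40],[0,0,0],-1],[[0,0,25],[0,0,0],-1],[[0,0,17],[0,0,0],-1],[[0,0,0],[0,0,0],-1],[[0,0,0],[0,0,0],0.4],[[0,0,0],[0,0,0],1],[[0,0,0],[0,0,0],1],[[0,0,0],[0,0,0],1],[[0,0,0],[0,0,0],1],[[0,0,0],[0,0,0],1],[[0,0,0],[0,0,0],1]]' 70
```

```text
clock: 4.15
position: [0.5124, -0.3203, 0.1798]
ee_rot: [0.001, 0.76, 0.65, 0.0]
contact_force: [0.1, 0.5, 3.7]
width: 0.007
gripper_force: 68.6
```

```bash
python3 -m handwheel '[[[0,0,-8],[0,0,0],1],[[0,0,-15],[0,0,0],1],[[0,0,-22],[0,0,0],1],[[0,0,-30],[0,0,0],1],[[0,0,-30],[0,0,0],1],[[0,0,-30],[0,0,0],1],[[0,0,-30],[0,0,0],1],[[0,0,-30],[0,0,0],1],[[0,0,-20],[0,0,0],1],[[0,0,0],[0,0,0],1]]'
python3 - <<'E'
from h import *
im=vision.get_image("wrist"); s=vision.get_image("scene")
cv2.imwrite("pics/z2.png",np.hstack([cv2.resize(cv2.convertScaleAbs(im,alpha=1.6),(400,300)),cv2.resize(cv2.convertScaleAbs(s[60:240,180:420],alpha=1.6),(400,300))]))
E
```

```text
clock: 5.4
position: [0.5123, -0.3204, 0.3965]
ee_rot: [0.002, 0.76, 0.65, 0.0]
contact_force: [0.1, -0.3, -3.8]
width: 0.007
gripper_force: 68.4
```

View pics/z2.png

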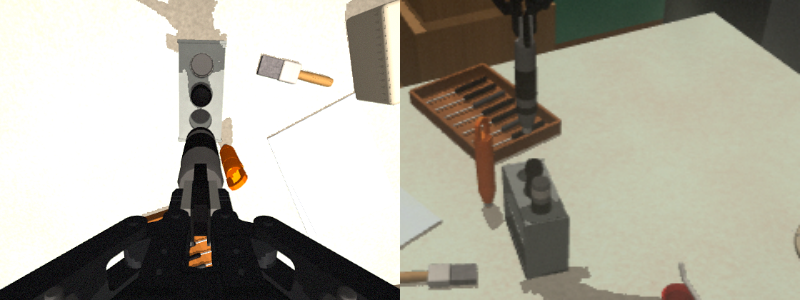

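The driver hangs upright in the grip and weighs about 3.8 N. I'll carry it toward the holder and look at the mouth from just short of it.

```bash
python3 -m handwheel '[[[20,-2,0],[0,0,0],1],[[30,-3,0],[0,0,0],1],[[35,-3,0],[0,0,0],1],[[35,-3,0],[0,0,0],1],[[35,-3,0],[0,0,0],1],[[30,-3,0],[0,0,0],1],[[20,-2,0],[0,0,0],1],[[0,0,0],[0,0,0],1],[[0,0,0],[0,0,0],1]]'
python3 - <<'E'
from h import *
np.set_printoptions(precision=4,suppress=True)
C=cam("wrist"); im=vision.get_image("wrist"); np.savez("w2.npz",K=C[0],R=C[1],t=C[2],im=im)
print(proj(C,(.533,.009,.08)),proj(C,(.533,.009,0)))
cv2.imwrite("pics/w2.png",cv2.convertScaleAbs(im,alpha=1.3))
E
```

```text
clock: 6.62
position: [0.5252, -0.1152, 0.394]
ee_rot: [0.0, 0.76, 0.649, -0.0]
contact_force: [-0.4, 0.1, -3.2]
width: 0.007
gripper_force: 68.3
[271.0193  65.1219] [272.4582  71.3814]
```

View pics/w2.png

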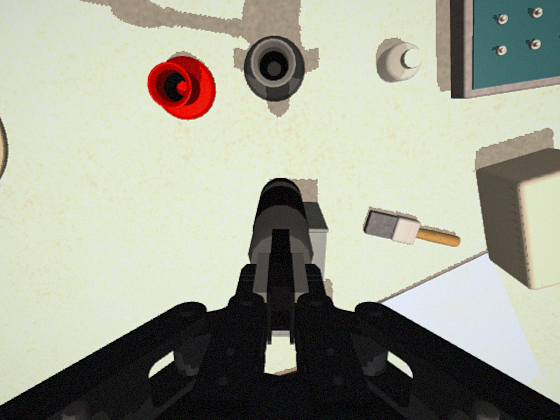

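The holder's foot disc is at about (274,68) and its lip ring at about (274,62); the red one is at (176,88). I'll fit both rings.

```bash
python3 - <<'E'
from h import *
np.set_printoptions(precision=4,suppress=True)
d=np.load("w2.npz");C=(d["K"],d["R"],d["t"]);g=d["im"].max(2)[25:115,232:316]
print(g[37,::4],g[::4,42])
for nm,lo,hi,z in(("foot/all dark",0,70,.006),("lip grey",80,150,.08)):
    m=((g>=lo)&(g<hi)).astype(np.uint8)*255
    m=cv2.morphologyEx(m,cv2.MORPH_OPEN,np.ones((3,3),np.uint8))
    cs,_=cv2.findContours(m,cv2.RETR_EXTERNAL,cv2.CHAIN_APPROX_NONE)
    for c in sorted(cs,key=cv2.contourArea)[-2:]:
        if len(c)<20: continue
        e=cv2.fitEllipse(c); u=(e[0][0]+232,e[0][1]+25); print(nm,u,e[1],onz(C,u,z))
E
```

```text
[178 124 122  63  37 117  90  13   6  12  34  29   6   9  54  83  34  38
  90 128 128] [129 126 131  34  91  72  48   2   7  24  38  42  39   4 101 114  36  40
  39  70 124 125 125]
foot/all dark (273.08598709106445, 63.308658599853516) (30.531389236450195, 33.58326721191406) [0.5357 0.0191 0.006 ]
foot/all dark (273.6804428100586, 66.9654541015625) (55.279396057128906, 61.86320877075195) [0.5358 0.0141 0.006 ]
lip grey (272.99371337890625, 62.04785919189453) (41.282676696777344, 45.33346939086914) [0.536  0.0121 0.08  ]
lip grey (275.8795166015625, 46.407012939453125) (45.355125427246094, 80.3266830444336) [0.5425 0.0293 0.08  ]
```

```bash
python3 -m handwheel '[[[20,-1,0],[0,0,0],1],[[30,-2,0],[0,0,0],1],[[30,-2,0],[0,0,0],1],[[27,-2,0],[0,0,0],1],[[20,-2,0],[0,0,0],1],[[0,0,0],[0,0,1],1],[[0,0,0],[0,0,1],1],[[0,0,0],[0,0,1],1],[[0,0,0],[0,0,1],1],[[0,0,0],[0,0,1],1],[[0,0,0],[0,0,1],1],[[0,0,0],[0,0,1],1],[[0,0,0],[0,0,1],1],[[0,0,0],[0,0,1],1],[[0,0,0],[0,0,1],1],[[0,0,0],[0,0,1],1],[[0,0,0],[0,0,1],1],[[0,0,0],[0,0,1],1],[[0,0,0],[0,0,1],1],[[0,0,0],[0,0,1],1]]'
python3 - <<'E'
from h import *
np.set_printoptions(precision=4,suppress=True)
p,M=tool();print(p,M[:,1],readout.get_state()["qpos"])
d=np.load("w2.npz");C=(d["K"],d["R"],d["t"])
for a in np.linspace(0,2*np.pi,5)[:4]: print(proj(C,np.array([.5252,-.1152,.221])+.008*np.array([np.cos(a),np.sin(a),0])))
f=cv2.convertScaleAbs(d["im"][165:265,215:350],alpha=4)
w=vision.get_image("wrist");f=np.hstack([cv2.resize(f,(400,300),interpolation=2),cv2.resize(cv2.convertScaleAbs(w,alpha=2.),(400,300))])
cv2.imwrite("pics/z3.png",f)
E
```

```text
clock: 9.18
position: [0.5362, 0.0126, 0.3942]
ee_rot: [-0.0, 0.997, -0.08, -0.0]
contact_force: [-0.9, 0.4, -2.6]
width: 0.0068
gripper_force: 68.4
[0.5362 0.0126 0.3942] [-0.1601 -0.9871 -0.0006] [-0.1067  0.1701  1.2553  0.0006  1.7166  1.625 ]
[288.4544 185.563 ]
[278.957  178.7878]
[272.086  188.0864]
[281.5463 194.7509]
```

View pics/z3.png

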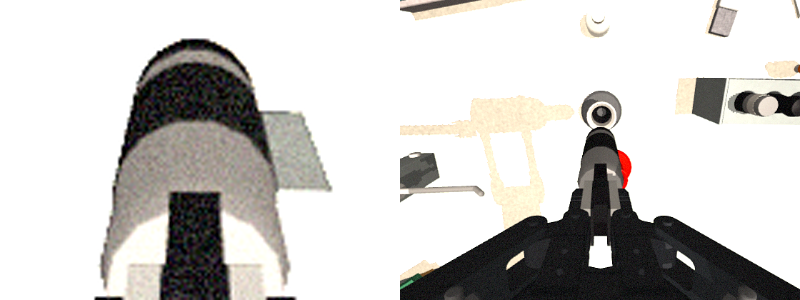

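The driver's silhouette is centred on the fingers' line, and the holder mouth shows at about (280,159) just ahead of the nose. I'll refine the offset by ring fit.

```bash
python3 - <<'E'
from h import *
np.set_printoptions(precision=4,suppress=True)
C=cam("wrist");im=vision.get_image("wrist");g=im.max(2)[120:185,250:315]
print(proj(C,(.536,.012,.08)))
m=((g>=75)&(g<112)).astype(np.uint8)*255
m=((g<70)).astype(np.uint8)*255
cs,_=cv2.findContours(m,cv2.RETR_LIST,cv2.CHAIN_APPROX_NONE)
for c in cs:
    if len(c)>25:
        e=cv2.fitEllipse(c);u=(e[0][0]+250,e[0][1]+120);print(u,e[1],onz(C,u,.08),cv2.boundingRect(c))
cv2.imwrite("pics/hm.png",cv2.resize(g,None,fx=8,fy=8))
for r in range(28,56,3): print(r+120,g[r,8:56:2])
E
```

```text
[281.1485 162.907 ]
(282.2139892578125, 160.49190521240234) (24.11908721923828, 27.470741271972656) [0.539 0.01  0.08 ] (18, 28, 28, 25)
(281.7996940612793, 156.83261489868164) (51.306861877441406, 54.035743713378906) [0.544  0.0098 0.08  ] (4, 7, 56, 58)
148 [ 42  42  39  41  44 152 175 124 124 119 106  79  28  67 107 109 106 123
 164 154  68  70  71  69]
151 [ 40  41  43  73 192 150 128 107   6  11  21  48  55  26   4   2  12 107
 108 145 182  71  72  69]
154 [ 40  40  39 169 149 131  68   9  14  50  70  69  60  42  42  13   8   0
  77 112 135 178  66  70]
157 [ 42  36 121 173 135 121  11  19  12  69  66  70  69  40  44  27  13  11
   6 120 113 172 113  69]
160 [ 41  34 153 151 143  66  11   8  17  20  69  71  62  38  34   7   9   6
  10  78 116 136 179  68]
163 [ 43  39 150 147 144  60   8  10  14  21  13  17  14  13   8   7  14  15
  27  76 118 133 174  68]
166 [ 35  36 148 162 147 133  75  12  21  16  22  12  10  20  17  19   7  16
  65  99 119 143 173  66]
169 [ 28  36 102 180 148 147  77  80  28  13   7  12   3  13  12   1  34  71
  77 123 121 186  80  52]
172 [181  39  31 172 172 147 148  86  80  82  65  44  32  42  59  70  66  87
 128 127 163 167  47  93]
175 [188 195  69  45 173 171 149 147 142  96  76  72  67  67  78  94 136 129
 128 175 160  48 160 190]
```

```bash
python3 -m handwheel '[[[0,1.5,30],[0,0,0],1],[[0,0,40],[0,0,0],1],[[0,0,40],[0,0,0],1],[[0,0,25],[0,0,0],1],[[0,0,20],[0,0,0],1],[[0,0,20],[0,0,0],1],[[0,0,10],[0,0,0],1],[[0,0,0],[0,0,0],1]]'
```

```text
clock: 10.28
position: [0.5357, 0.0108, 0.2088]
ee_rot: [-0.0, 0.997, -0.078, -0.001]
contact_force: [0.3, 0.3, -2.2]
width: 0.0068
gripper_force: 68.3
```

```bash
python3 -m handwheel '[[[0,0,8],[0,0,0],1],[[0,0,5],[0,0,0],1],[[0,0,4],[0,0,0],1],[[0,0,0],[0,0,0],1]]'
```

```text
clock: 10.78
position: [0.5358, 0.0107, 0.192]
ee_rot: [0.0, 0.997, -0.078, -0.0]
contact_force: [0.0, 0.0, -2.7]
width: 0.0071
gripper_force: 68.3
```

```bash
python3 -m handwheel '[[[0,0,3],[0,0,0],1],[[0,0,3],[0,0,0],1],[[0,0,1],[0,0,0],1],[[0,0,0],[0,0,0],1]]'
```

```text
clock: 11.28
position: [0.536, 0.0106, 0.1852]
ee_rot: [0.0, 0.997, -0.078, -0.0]
contact_force: [-0.1, 0.0, -2.9]
width: 0.0069
gripper_force: 68.3
```

```bash
python3 -m handwheel '[[[0,0,1],[0,0,0],1],[[0,0,1],[0,0,0],1],[[0,0,0],[0,0,0],1]]'
```

```text
clock: 11.65
position: [0.5361, 0.0107, 0.1838]
ee_rot: [0.0, 0.997, -0.078, 0.0]
contact_force: [-1.7, 0.1, 1.2]
width: 0.0072
gripper_force: 69.0
```

```bash
python3 -m handwheel '[[[0,0,0],[0,0,0],0.6],[[0,0,0],[0,0,0],0.3],[[0,0,0],[0,0,0],0],[[0,0,0],[0,0,0],-0.5],[[0,0,0],[0,0,0],-1],[[0,0,0],[0,0,0],-1],[[0,0,0],[0,0,0],-1],[[0,0,-20],[0,0,0],-1],[[0,0,-30],[0,0,0],-1],[[0,0,-40],[0,0,0],-1],[[0,0,0],[0,0,0],-1]]'
python3 - <<'E'
from h import *
im=vision.get_image("wrist"); s=vision.get_image("scene");C=cam("wrist");np.savez("w3.npz",K=C[0],R=C[1],t=C[2],im=im)
cv2.imwrite("pics/z4.png",np.hstack([cv2.resize(cv2.convertScaleAbs(im,alpha=1.6),(400,300)),cv2.resize(cv2.convertScaleAbs(s[150:300,230:430],alpha=1.6),(400,300))]))
E
```

```text
clock: 13.02
position: [0.538, 0.0105, 0.2767]
ee_rot: [0.0, 0.997, -0.078, 0.004]
contact_force: [0.4, -0.2, -0.1]
width: 0.0852
gripper_force: 0.0
```

View pics/z4.png

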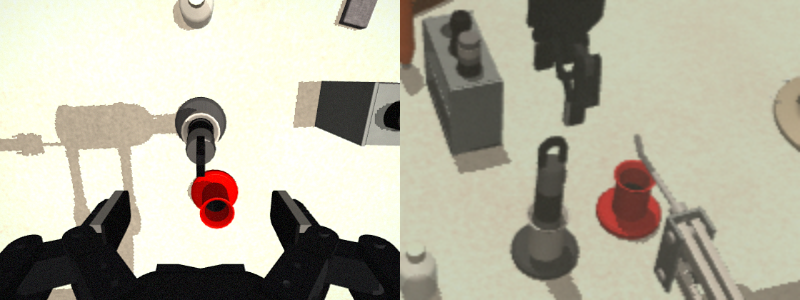

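The driver stands upright in the holder with its eye up at wrist crop (200,140), and nothing else moved. I'll back off and pitch the tool 60° up, to 30° below horizontal, for the body grasp.

```bash
python3 -m handwheel '[[[-30,0,-10],[0,0,0],-1],[[-40,0,0],[0,0,0],-1],[[-30,0,0],[0,0,0],-1],[[0,0,0],[0,1,0],-1],[[0,0,0],[0,1,0],-1],[[0,0,0],[0,1,0],-1],[[0,0,0],[0,1,0],-1],[[0,0,0],[0,1,0],-1],[[0,0,0],[0,1,0],-1],[[0,0,0],[0,1,0],-1],[[0,0,0],[0,1,0],-1],[[0,0,0],[0,1,0],-1],[[0,0,0],[0,1,0],-1],[[0,0,0],[0,0,0],-1]]'
python3 - <<'E'
from h import *
np.set_printoptions(precision=4,suppress=True)
p,M=tool();print(p);print(M,readout.get_state()["qpos"])
d=np.load("w3.npz");C0=(d["K"],d["R"],d["t"])
C=cam("wrist");im=vision.get_image("wrist");np.savez("w4.npz",K=C[0],R=C[1],t=C[2],im=im)
for z in (.08,.13,.177,.217): print(z,proj(C,(.536,.0107,z)))
G=np.array([.536,.0107,.130]);T=G+.019*M[:,2]
print("to pregrasp",totool(T-.12*M[:,2]-p),"to grasp",totool(T-p))
cv2.imwrite("pics/z5.png",cv2.convertScaleAbs(im,alpha=1.6))
E
```

```text
clock: 14.88
position: [0.4361, 0.0146, 0.2853]
ee_rot: [0.046, 0.879, -0.073, 0.469]
contact_force: [0.4, 1.0, 0.8]
width: 0.085
gripper_force: 0.0
[0.4361 0.0146 0.2853]
[[ 0.5491 -0.172   0.8178]
 [-0.086  -0.985  -0.1494]
 [ 0.8313  0.0117 -0.5557]] [-0.0022 -0.3437  2.3767 -0.8394  0.1997  2.486 ]
0.08 [266.7868 281.6113]
0.13 [265.8367 258.752 ]
0.177 [264.7238 231.9744]
0.217 [263.5439 203.5845]
to pregrasp [-74.  -15.   67.5] to grasp [-74.2 -14.9 187.5]
```

View pics/z5.png

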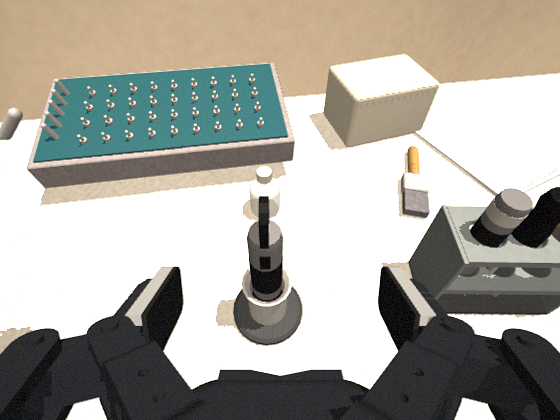

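The driver stands at u≈265 (cap (264,230), eye top (263,198)), as predicted for the axis I measured. The wrist is close to its j5 limit, so I'll use a 40° tilt instead.

```bash
python3 -m handwheel '[[[-30,-7,0],[0,-0.5,0],-1],[[-30,-8,0],[0,-0.5,0],-1],[[0,0,0],[0,0,0],-1]]'
python3 - <<'E'
from h import *
np.set_printoptions(precision=4,suppress=True)
p,M=tool();print(p);print(M,readout.get_state()["qpos"])
G=np.array([.536,.0107,.130]);T=G+.019*M[:,2]
print("to grasp",totool(T-p))
E
```

```text
clock: 15.3
position: [0.4063, 0.0358, 0.2379]
ee_rot: [0.041, 0.902, -0.076, 0.423]
contact_force: [0.8, -0.0, 0.2]
width: 0.0851
gripper_force: 0.0
[0.4063 0.0358 0.2379]
[[ 0.6299 -0.1713  0.7576]
 [-0.1022 -0.9852 -0.1378]
 [ 0.7699  0.0094 -0.638 ]] [ 0.1228 -0.3104  2.4141 -0.9161  0.2936  2.6502]
to grasp [  1.2   1.4 189.6]
```

```bash
python3 -m handwheel '[[[0,0,0],[0.77,0,-0.64],-1],[[0,0,0],[0.77,0,-0.64],-1],[[0,0,0],[0,0,0],-1]]'
python3 - <<'E'
from h import *
np.set_printoptions(precision=4,suppress=True)
p,M=tool();print(p);print(M,readout.get_state()["qpos"])
G=np.array([.536,.0107,.130]);T=G+.019*M[:,2]
print("to grasp",totool(T-p))
E
```

```text
clock: 15.68
position: [0.3948, 0.0343, 0.2237]
ee_rot: [0.031, 0.915, -0.058, 0.399]
contact_force: [0.0, 0.1, 1.0]
width: 0.0851
gripper_force: 0.0
[0.3948 0.0343 0.2237]
[[ 0.6754 -0.1299  0.7259]
 [-0.0808 -0.9915 -0.1022]
 [ 0.733   0.0104 -0.6801]] [ 0.0167 -0.3314  2.419  -0.4554  0.263   2.1053]
to grasp [ 28.6   4.1 187.7]
```

```bash
python3 -m handwheel '[[[14,2,20],[0,0,0],-1],[[14,2,25],[0,0,0],-1],[[0,0,25],[0,0,0],-1],[[0,0,0],[0,0,0],-1]]'
python3 - <<'E'
from h import *
np.set_printoptions(precision=4,suppress=True)
p,M=tool();print(p);print(M,readout.get_state()["qpos"])
G=np.array([.536,.0107,.130]);T=G+.019*M[:,2]
print("to grasp",totool(T-p), "worldz in tool",M[2])
E
```

```text
clock: 16.18
position: [0.4594, 0.0227, 0.202]
ee_rot: [0.034, 0.916, -0.056, 0.397]
contact_force: [0.1, 0.9, 0.3]
width: 0.0855
gripper_force: 0.0
[0.4594 0.0227 0.202 ]
[[ 0.6791 -0.1296  0.7225]
 [-0.0751 -0.9914 -0.1073]
 [ 0.7302  0.0186 -0.683 ]] [-0.0389 -0.1602  2.3963 -0.7256  0.1194  2.3417]
to grasp [  0.3   0.7 124.8] worldz in tool [ 0.7302  0.0186 -0.683 ]
```

The arm is at its j5 limit here. I'll fit the kinematics from the recorded states and check which tilts are feasible at the holder and at the hook.

```bash
cat > ik.py <<'E'
from h import *
from scipy.optimize import least_squares
D=[([-1.304,.277,1.506,0,1.361,-.121],(.217,-.532,.231)),([-.1067,.1701,1.2553,.0006,1.7166,1.625],(.5362,.0126,.3942)),([-.0022,-.3437,2.3767,-.8394,.1997,2.486],(.4361,.0146,.2853)),([.1228,-.3104,2.4141,-.9161,.2936,2.6502],(.4063,.0358,.2379)),([.0167,-.3314,2.419,-.4554,.263,2.1053],(.3948,.0343,.2237)),([-.0389,-.1602,2.3963,-.7256,.1194,2.3417],(.4594,.0227,.202))]
E=lambda s,a:R.from_euler(s,a).as_matrix()
def fk(q,P):
    a,b,d,L1,e,L2,Lt=P
    A=E('z',q[0]);B=A@E('y',q[1]);C=A@E('y',q[1]+q[2]);W=C@E('z',q[3])@E('y',q[4])
    return A@[b,a,d]+B@[0,0,L1]+C@[e,0,L2]+W@[0,0,Lt],W@E('z',q[5])
P=least_squares(lambda P:np.concatenate([fk(q,P)[0]-p for q,p in D]),[0,0,.13,.44,0,.46,.23]).x
LO=np.array([-2.89,-.75,.22,-1.18,.11,-2.7]);HI=np.array([2.89,2.08,2.7,4.32,2.71,2.7])
def M(til,yaw,s=1): # tool z 'til' below horizontal; s=1 tool x up
    z=np.array([np.cos(til)*np.cos(yaw),np.cos(til)*np.sin(yaw),-np.sin(til)]);y=s*np.array([np.sin(yaw),-np.cos(yaw),0])
    return np.c_[np.cross(y,z),y,z]
def ik(p,Mt,seeds):
    best=None
    for q0 in seeds:
        f=lambda q:np.r_[(fk(q,P)[0]-p)*10,(R.from_matrix(fk(q,P)[1].T@Mt).as_rotvec())]
        r=least_squares(f,np.clip(q0,LO+.01,HI-.01),bounds=(LO,HI))
        if best is None or r.cost<best.cost: best=r
    return best
E
python3 - <<'E'
from ik import *
np.set_printoptions(precision=3,suppress=True)
print(P,"res mm",[np.round((fk(q,P)[0]-p)*1000,1) for q,p in D])
p,Mt=tool();q=readout.get_state()["qpos"];print("rot check",R.from_matrix(fk(q,P)[1].T@Mt).magnitude())
for s,q6 in((1,1.6),(-1,-1.55)):
  for til in (35,45,55,65):
    for yaw in (-.1,.1):
      row=[]
      for G in ([.536,.0107,.130],[.52,.11,.265],[.522,.149,.20]):
        m=M(np.radians(til),yaw,s);r=ik(np.array(G)+.019*m[:,2],m,[[0,.2,1.6,0.,.6,q6],[0.1,0,2.2,0.1,.3,q6]])
        row.append((f"{r.cost:.1e}",np.round(r.x[3:],2)))
      print(s,til,yaw,row)
E
```

```text
[0.069 0.001 0.136 0.628 0.06  0.42  0.363] res mm [array([ 0.1,  0.1, -0.3]), array([-0. , -0.2,  0.2]), array([-0.1,  0. , -0.1]), array([-0. ,  0.1, -0. ]), array([ 0.1, -0. ,  0.2]), array([ 0.1, -0. ,  0.1])]
rot check 1.5707963267948966
1 35 -0.1 [('5.6e-24', array([3.11, 0.62, 0.01])), ('1.5e-02', array([0.52, 0.11, 2.7 ])), ('3.1e-30', array([ 4.25,  0.45, -0.77]))]
1 35 0.1 [('8.0e-29', array([2.54, 0.66, 0.23])), ('3.9e-04', array([2.14, 0.11, 0.95])), ('2.6e-30', array([ 3.44,  0.3 , -0.23]))]
1 45 -0.1 [('1.5e-29', array([3.08, 0.2 , 0.05])), ('1.7e-02', array([0.51, 0.17, 2.7 ])), ('2.1e-02', array([0.58, 0.11, 2.7 ]))]
1 45 0.1 [('2.2e-25', array([2.1 , 0.31, 0.74])), ('8.8e-04', array([0.38, 0.28, 2.7 ])), ('1.9e-03', array([0.45, 0.11, 2.7 ]))]
1 55 -0.1 [('4.3e-04', array([0.41, 0.13, 2.7 ])), ('2.9e-02', array([0.47, 0.46, 2.7 ])), ('2.8e-02', array([0.57, 0.19, 2.7 ]))]
1 55 0.1 [('1.0e-23', array([0.84, 0.25, 2.04])), ('5.3e-03', array([0.35, 0.55, 2.7 ])), ('6.7e-03', array([0.41, 0.32, 2.7 ]))]
1 65 -0.1 [('5.1e-03', array([0.35, 0.4 , 2.7 ])), ('4.5e-02', array
[... 616 characters left out ...]
1 45 0.1 [('3.7e-29', array([ 2.1 ,  0.31, -2.4 ])), ('5.8e-28', array([ 0.1 ,  0.29, -0.13])), ('2.6e-05', array([-0.73,  0.11,  0.8 ]))]
-1 55 -0.1 [('6.3e-26', array([ 0.06,  0.15, -0.07])), ('3.6e-24', array([-0.29,  0.6 ,  0.47])), ('6.6e-30', array([-0.51,  0.46,  0.78]))]
-1 55 0.1 [('1.7e-29', array([ 0.84,  0.25, -1.1 ])), ('6.4e-31', array([ 0.04,  0.57, -0.06])), ('1.5e-30', array([-0.12,  0.38,  0.18]))]
-1 65 -0.1 [('1.0e-21', array([ 0.01,  0.44, -0.02])), ('3.7e-26', array([-0.14,  0.83,  0.32])), ('2.3e-28', array([-0.23,  0.68,  0.49]))]
-1 65 0.1 [('1.2e-29', array([ 0.27,  0.47, -0.5 ])), ('1.1e-29', array([ 0.02,  0.82, -0.04])), ('4.5e-30', array([-0.05,  0.65,  0.1 ]))]
```

```bash
cat >> ik.py <<'E'
fk0=fk
def fk(q,P):
    p,m=fk0(q,P); return p,m@FIX
FIX=np.eye(3)
_q,_m=readout.get_state()["qpos"],tool()[1]
FIX=fk0(_q,P)[1].T@_m
FIX=E('z',np.round(R.from_matrix(FIX).as_rotvec()[2]/(np.pi/2))*np.pi/2)
E
python3 - <<'E'
from ik import *
np.set_printoptions(precision=2,suppress=True)
p,Mt=tool();q=readout.get_state()["qpos"];print("rot check",R.from_matrix(fk(q,P)[1].T@Mt).magnitude())
for s in (1,-1):
  for til in (45,50,55,60):
    for yaw in (0,.12,.2):
      row=[]
      for G in ([.536,.0107,.110],[.536,.0107,.27],[.515,.10,.24],[.522,.149,.175]):
        m=M(np.radians(til),yaw,s);r=ik(np.array(G)+.019*m[:,2],m,[[0,.2,1.6,0.,.6,s*1.57],[0.1,0,2.2,0.3,.3,s*1.57],[0.1,0,2.2,-.3,.3,s*1.57]])
        row.append((f"{r.cost:.0e}",r.x[3:]))
      print(s,til,yaw,row)
E
```

```text
rot check 3.1466448980901313e-16
1 45 0 [('4e-31', array([ 2.65,  0.31, -1.24])), ('2e-27', array([0.44, 0.34, 1.01])), ('1e-29', array([-0.36,  0.22,  2.  ])), ('2e-03', array([-0.97,  0.16,  2.7 ]))]
1 45 0.12 [('3e-28', array([ 2.23,  0.37, -1.  ])), ('6e-28', array([0.72, 0.45, 0.59])), ('3e-30', array([0.37, 0.23, 1.13])), ('1e-03', array([-1.06,  0.11,  2.7 ]))]
1 45 0.2 [('9e-28', array([ 2.01,  0.43, -0.9 ])), ('1e-29', array([0.83, 0.53, 0.4 ])), ('7e-30', array([0.7 , 0.29, 0.71])), ('3e-04', array([ 1.9 ,  0.11, -0.41]))]
1 50 0 [('6e-30', array([ 2.19,  0.15, -0.77])), ('3e-29', array([0.27, 0.47, 1.19])), ('2e-27', array([-0.19,  0.36,  1.83])), ('9e-31', array([-0.79,  0.23,  2.54]))]
1 50 0.12 [('1e-25', array([ 1.79,  0.25, -0.53])), ('7e-32', array([0.5 , 0.54, 0.83])), ('2e-21', array([0.19, 0.36, 1.31])), ('5e-30', array([-0.22,  0.15,  1.83]))]
1 50 0.2 [('4e-30', array([ 1.63,  0.33, -0.48])), ('2e-30', array([0.6 , 0.6 , 0.64])), ('4e-30', array([0.41, 0.4 , 1.  ])), ('7e-31', array([0.36, 0.15, 1.15]))]
1 55 0 [('6e-29', array([0.88, 0.13, 0.55])), ('3e-21', ar
[... 2322 characters left out ...]
]
-1 55 0.2 [('2e-03', array([ 0.78,  0.29, -2.7 ])), ('6e-31', array([ 0.44,  0.68, -2.33])), ('1e-30', array([ 0.26,  0.52, -1.98])), ('6e-31', array([ 0.15,  0.3 , -1.78]))]
-1 60 0 [('9e-31', array([ 0.33,  0.25, -2.03])), ('6e-30', array([ 0.12,  0.72, -1.8 ])), ('5e-30', array([-0.08,  0.63, -1.43])), ('1e-29', array([-0.25,  0.46, -1.16]))]
-1 60 0.12 [('5e-28', array([ 0.58,  0.31, -2.43])), ('2e-31', array([ 0.25,  0.75, -2.05])), ('3e-27', array([ 0.08,  0.63, -1.71])), ('3e-30', array([-0.05,  0.44, -1.49]))]
-1 60 0.2 [('1e-28', array([ 0.68,  0.35, -2.62])), ('5e-27', array([ 0.32,  0.78, -2.2 ])), ('7e-29', array([ 0.17,  0.64, -1.89])), ('1e-29', array([ 0.09,  0.44, -1.71]))]
```

A body grasp has to stay clear of the palm, so the tilt must be at most about 37°, and that means flipping j4 to about π so the wrist bends upward. I'll plan a continuous orientation loop with the fitted model.

```bash
cat > sim.py <<'E'
from ik import *
np.set_printoptions(precision=2,suppress=True)
def step(q,p,m):
    f=lambda x:np.r_[(fk(x,P)[0]-p)*10,R.from_matrix(fk(x,P)[1].T@m).as_rotvec(),(x-q)*1e-4]
    return least_squares(f,np.clip(q,LO+1e-4,HI-1e-4),bounds=(LO,HI))
E
python3 - <<'E'
from sim import *
q=readout.get_state()["qpos"]
for til in (15,25,35):
  for yaw in (-.1,0,.15):
    row=[]
    for G in ([.536,.0107,.125],[.536,.0107,.255],[.515,.09,.255],[.522,.149,.19]):
      m=M(np.radians(til),yaw,1);r=ik(np.array(G)+.019*m[:,2],m,[[0,.1,2.2,3.1,.5,-1.5]]); row.append((f"{r.cost:.0e}",r.x[3:]))
    print(til,yaw,row)
# loop path: (til deg,yaw rad,TCP)
p=np.array([.43,.02,.27])
for til,yaw in [(45,-.14),(55,-.1),(62,0),(62,.15),(60,.3),(55,.4),(48,.45),(42,.45),(36,.4),(30,.3),(25,.2),(25,.1),(25,0)]:
    r=step(q,p,M(np.radians(til),yaw));q=r.x;print(til,yaw,f"{r.cost:.0e}",q)
E
```

```text
15 -0.1 [('1e-02', array([ 3.29,  1.3 , -1.57])), ('9e-22', array([ 3.11,  0.93, -1.56])), ('3e-30', array([ 3.59,  0.95, -1.74])), ('6e-28', array([ 3.76,  1.22, -1.63]))]
15 0 [('1e-02', array([ 2.92,  1.2 , -1.59])), ('1e-29', array([ 2.79,  0.96, -1.44])), ('8e-20', array([ 3.27,  0.94, -1.62])), ('9e-30', array([ 3.52,  1.28, -1.58]))]
15 0.15 [('1e-02', array([ 2.4 ,  1.28, -1.64])), ('1e-26', array([ 2.36,  1.02, -1.3 ])), ('1e-22', array([ 2.78,  0.97, -1.44])), ('2e-04', array([ 3.16,  1.29, -1.57]))]
25 -0.1 [('1e-26', array([ 3.12,  1.2 , -1.57])), ('1e-30', array([ 3.09,  0.45, -1.54])), ('8e-28', array([ 3.79,  0.52, -2.  ])), ('4e-31', array([ 3.86,  0.8 , -1.87]))]
25 0 [('8e-05', array([ 2.89,  1.16, -1.58])), ('1e-22', array([ 2.62,  0.5 , -1.22])), ('2e-20', array([ 3.35,  0.46, -1.71])), ('2e-22', array([ 3.59,  0.78, -1.75]))]
25 0.15 [('2e-21', array([ 2.55,  1.18, -1.61])), ('3e-18', array([ 2.11,  0.65, -0.93])), ('3e-23', array([ 2.6,  0.5, -1.2])), ('1e-30', array([ 3.14,  0.78, -1.57]))]
35 -0.1 [('3e-28', array([ 3.11,  0.64, -1.56])), ('2e-04', array([ 2.9
[... 409 characters left out ...]
21', array([ 3.14,  0.33, -1.57]))]
45 -0.14 5e-09 [-0.08 -0.33  2.26 -0.11  0.43  1.71]
55 -0.1 7e-10 [-0.13 -0.28  2.13  0.03  0.68  1.53]
62 0 5e-10 [-0.19 -0.23  2.04  0.12  0.86  1.32]
62 0.15 6e-10 [-0.29 -0.23  2.04  0.26  0.9   1.02]
60 0.3 7e-10 [-0.4  -0.23  2.06  0.41  0.94  0.69]
55 0.4 8e-10 [-0.54 -0.24  2.11  0.59  0.97  0.37]
48 0.45 9e-10 [-0.69 -0.25  2.18  0.8   1.02  0.06]
42 0.45 4e-10 [-0.81 -0.25  2.26  0.95  1.06 -0.15]
36 0.4 3e-10 [-0.92 -0.27  2.35  1.09  1.09 -0.31]
30 0.3 3e-10 [-1.   -0.3   2.46  1.25  1.08 -0.44]
25 0.2 3e-10 [-1.03 -0.32  2.57  1.41  1.05 -0.55]
25 0.1 5e-10 [-0.86 -0.37  2.58  1.54  0.83 -0.49]
25 0 2e-09 [-0.54 -0.37  2.58  1.83  0.5  -0.55]
```

```bash
cat >> sim.py <<'E'
def plan(q,wp,n):
    p,m=fk(q,P)
    out=[]
    for (til,yaw,tp),k in zip(wp,n):
        m1=M(np.radians(til),yaw);tp=np.array(tp);rv=R.from_matrix(m.T@m1).as_rotvec();p0=p.copy();m0=m.copy()
        for i in range(k):
            p1=p0+(tp-p0)*(i+1)/k; m2=m0@R.from_rotvec(rv*(i+1)/k).as_matrix()
            sh=m.T@(p1-p)*1000; tu=R.from_matrix(m.T@m2).as_rotvec()/np.radians(6)
            r=step(q,p1,m2);dq=np.abs(r.x-q).max();q=r.x
            print(np.round(sh,1).tolist(),np.round(tu,2).tolist(),f"{r.cost:.0e} dq {dq:.2f}",q[[0,3,4,5]]);p,m=p1,m2
    return q
E
python3 - <<'E'
from sim import *
q=readout.get_state()["qpos"]
A=(.43,.02,.26)
q=plan(q,[(50,-.1,A),(50,.1,A),(45,.28,A),(37,.3,A),(30,.2,A),(28,.05,A)],[2,2,2,2,2,2]);print(q)
m=M(np.radians(28),.05);g=np.array([.536,.0107,.125])+.019*m[:,2]
plan(q,[(28,.05,g-.11*m[:,2]),(28,.05,g)],[3,4])
E
```

```text
[11.3, 3.8, -30.3] [0.16, -0.57, -0.04] 5e-09 dq 0.68 [-0.09 -0.08  0.32  1.67]
[9.4, 3.3, -31.0] [0.16, -0.57, -0.04] 5e-10 dq 0.21 [-0.13  0.04  0.53  1.51]
[0.0, 0.0, 0.0] [0.61, -0.0, -0.73] 1e-09 dq 0.40 [-0.26  0.31  0.57  1.11]
[0.0, 0.0, 0.0] [0.61, 0.0, -0.73] 8e-10 dq 0.33 [-0.37  0.5   0.65  0.78]
[0.0, 0.0, 0.0] [0.58, 0.42, -0.63] 9e-10 dq 0.34 [-0.51  0.71  0.73  0.44]
[0.0, 0.0, 0.0] [0.58, 0.42, -0.63] 7e-10 dq 0.28 [-0.64  0.86  0.84  0.16]
[0.0, 0.0, 0.0] [0.07, 0.67, -0.06] 3e-10 dq 0.19 [-0.74  0.99  0.88 -0.03]
[0.0, 0.0, 0.0] [0.07, 0.67, -0.06] 3e-10 dq 0.18 [-0.83  1.11  0.94 -0.21]
[0.0, 0.0, 0.0] [-0.4, 0.58, 0.26] 1e-10 dq 0.11 [-0.87  1.22  0.93 -0.3 ]
[0.0, 0.0, 0.0] [-0.4, 0.58, 0.26] 1e-10 dq 0.12 [-0.9   1.33  0.92 -0.4 ]
[0.0, 0.0, 0.0] [-0.63, 0.17, 0.35] 2e-10 dq 0.13 [-0.8   1.43  0.78 -0.38]
[0.0, 0.0, 0.0] [-0.63, 0.17, 0.35] 4e-10 dq 0.18 [-0.64  1.6   0.6  -0.4 ]
[-0.64 -0.36  2.55  1.6   0.6  -0.4 ]
[-23.2, 4.9, 21.8] [-0.0, 0.0, -0.0] 1e-09 dq 0.34 [-0.63  1.88  0.62 -0.74]
[-23.2, 4.9, 21.8] [-0.0, 0.0, -0.0] 7e-08 dq 0.34 [-0.61  2.16  0.71 -1.08]
[-23.2, 4.9, 21.8] [-0.0, 0.0, -0.0] 2e-03 dq 0.12 [-0.56  2.28  0.7  -1.19]
[-0.0, -0.0, 27.5] [0.0, 0.0, 0.0] 1e-03 dq 0.20 [-0.47  2.48  0.78 -1.35]
[0.0, 0.0, 27.5] [0.0, 0.0, 0.0] 4e-04 dq 0.14 [-0.41  2.61  0.88 -1.46]
[-0.0, -0.0, 27.5] [0.0, 0.0, 0.0] 3e-06 dq 0.13 [-0.36  2.71  1.01 -1.53]
[-0.0, -0.0, 27.5] [-0.0, 0.0, 0.0] 5e-11 dq 0.06 [-0.32  2.76  1.03 -1.55]
```

```bash
python3 -m handwheel '[[[5,2,-15],[0.1,-0.3,0],-1],[[5,2,-15],[0.1,-0.3,0],-1],[[5,2,-15],[0.1,-0.3,0],-1],[[5,2,-15],[0.1,-0.3,0],-1],[[0,0,0],[0.3,0,-0.36],-1],[[0,0,0],[0.3,0,-0.36],-1],[[0,0,0],[0.3,0,-0.36],-1],[[0,0,0],[0.3,0,-0.36],-1],[[0,0,0],[0.3,0.2,-0.32],-1],[[0,0,0],[0.3,0.2,-0.32],-1],[[0,0,0],[0.3,0.2,-0.32],-1],[[0,0,0],[0.3,0.2,-0.32],-1],[[0,0,0],[0.07,0.67,-0.06],-1],[[0,0,0],[0.07,0.67,-0.06],-1],[[0,0,0],[0,0,0],-1]]'
python3 - <<'E'
from sim import *
q=readout.get_state()["qpos"];p,m=tool();print(q,p,m[:,2],np.arctan2(m[1,2],m[0,2]),np.degrees(np.arcsin(-m[2,2])),"fk err",fk(q,P)[0]-p)
A=(.44,.02,.25)
m=M(np.radians(30),.05);g=np.array([.536,.0107,.125])+.019*m[:,2]
q=plan(q,[(33,.2,A),(30,.05,A),(30,.05,g-.07*m[:,2]),(30,.05,g)],[2,3,4,3])
E
```

```text
clock: 18.05
position: [0.4335, 0.0135, 0.2505]
ee_rot: [-0.06, 0.884, 0.124, 0.448]
contact_force: [-0.2, -0.4, 0.4]
width: 0.0851
gripper_force: 0.0
[-0.85 -0.28  2.41  1.16  0.91 -0.28] [0.43 0.01 0.25] [ 0.78  0.22 -0.59] 0.2724226319048971 36.29737684993396 fk err [-0. -0. -0.]
[2.5, -2.8, 3.7] [-0.29, 0.27, 0.23] 6e-11 dq 0.07 [-0.81  1.24  0.86 -0.3 ]
[2.3, -3.0, 3.7] [-0.29, 0.27, 0.23] 8e-11 dq 0.09 [-0.77  1.33  0.79 -0.33]
[0.0, 0.0, 0.0] [-0.41, 0.17, 0.25] 8e-11 dq 0.08 [-0.71  1.4   0.71 -0.33]
[0.0, 0.0, 0.0] [-0.41, 0.17, 0.25] 1e-10 dq 0.10 [-0.64  1.5   0.62 -0.36]
[0.0, 0.0, 0.0] [-0.41, 0.17, 0.25] 2e-10 dq 0.15 [-0.55  1.65  0.51 -0.41]
[-15.1, 3.5, 23.5] [-0.0, 0.0, -0.0] 1e-09 dq 0.32 [-0.51  1.95  0.52 -0.73]
[-15.1, 3.5, 23.5] [-0.0, 0.0, -0.0] 9e-10 dq 0.29 [-0.48  2.22  0.58 -1.02]
[-15.1, 3.5, 23.5] [-0.0, 0.0, -0.0] 6e-10 dq 0.22 [-0.46  2.42  0.69 -1.25]
[-15.1, 3.5, 23.5] [-0.0, 0.0, -0.0] 3e-06 dq 0.16 [-0.44  2.55  0.82 -1.4 ]
[-0.0, -0.0, 23.3] [0.0, 0.0, 0.0] 1e-10 dq 0.09 [-0.39  2.64  0.87 -1.46]
[0.0, 0.0, 23.3] [0.0, 0.0, 0.0] 6e-11 dq 0.06 [-0.35  2.7   0.9  -1.49]
[-0.0, -0.0, 23.3] [0.0, 0.0, 0.0] 4e-11 dq 0.05 [-0.31  2.75  0.92 -1.51]
```

```bash
python3 -m handwheel '[[[2,-3,4],[-0.29,0.27,0.23],-1],[[2,-3,4],[-0.29,0.27,0.23],-1],[[0,0,0],[-0.41,0.17,0.25],-1],[[0,0,0],[-0.41,0.17,0.25],-1],[[0,0,0],[-0.41,0.17,0.25],-1],[[-7.5,2,12],[0,0,0],-1],[[-7.5,2,12],[0,0,0],-1],[[-7.5,2,12],[0,0,0],-1],[[-7.5,2,12],[0,0,0],-1],[[-7.5,2,12],[0,0,0],-1],[[-7.5,1.5,12],[0,0,0],-1],[[-7.5,1.5,12],[0,0,0],-1],[[-7.5,1,11],[0,0,0],-1],[[0,0,0],[0,0,0],-1]]'
python3 - <<'E'
from sim import *
q=readout.get_state()["qpos"];p,m=tool();print(q,np.round(p,4),m[:,2],np.arctan2(m[1,2],m[0,2]),np.degrees(np.arcsin(-m[2,2])),m[2])
g=np.array([.536,.0107,.125])+.019*m[:,2];print("to grasp",totool(g-p))
C=cam("wrist");im=vision.get_image("wrist")
for z in (.08,.125,.177,.217): print(z,proj(C,(.536,.0107,z)))
cv2.imwrite("pics/z6.png",cv2.convertScaleAbs(im,alpha=1.6))
E
```

```text
clock: 19.8
position: [0.496, 0.0112, 0.1506]
ee_rot: [-0.013, 0.866, 0.023, 0.499]
contact_force: [-1.0, 0.5, -0.2]
width: 0.0854
gripper_force: 0.0
[-0.42  0.18  2.69  2.57  0.81 -1.4 ] [0.5  0.01 0.15] [ 0.86  0.05 -0.5 ] 0.05298816624642196 30.15741670554417 [ 0.86 -0.   -0.5 ]
to grasp [-2.1  2.6 66.4]
0.08 [284.62 277.2 ]
0.125 [285.32 237.93]
0.177 [286.47 173.16]
0.217 [287.8   98.79]
```

View pics/z6.png

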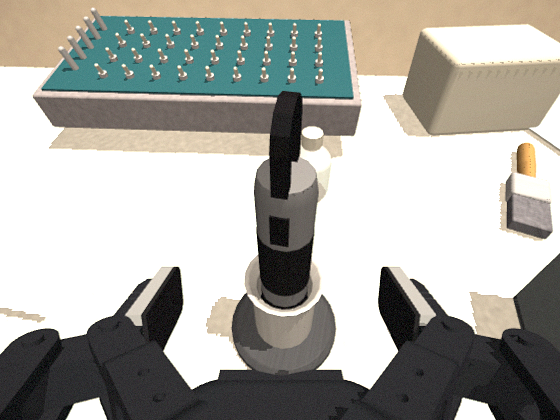

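The driver stands upright between the open pads (cap (286,170), eye top (290,98)), close to the prediction. I'll advance and grip.

```bash
python3 -m handwheel '[[[-1,1.5,17],[0,0,0],-1],[[-1,1,17],[0,0,0],-1],[[0,0,17],[0,0,0],-1],[[0,0,15],[0,0,0],-1],[[0,0,0],[0,0,0],-1],[[0,0,0],[0,0,0],-0.3],[[0,0,0],[0,0,0],0],[[0,0,0],[0,0,0],0.3],[[0,0,0],[0,0,0],0.6],[[0,0,0],[0,0,0],1],[[0,0,0],[0,0,0],1],[[0,0,0],[0,0,0],1]]' 80
python3 - <<'E'
from sim import *
q=readout.get_state()["qpos"];p,m=tool();print(q,np.round(p+-.019*m[:,2],4),m[2])
C=cam("wrist");im=vision.get_image("wrist");s=vision.get_image("scene")
cv2.imwrite("pics/z7.png",np.hstack([cv2.resize(cv2.convertScaleAbs(im,alpha=1.6),(400,300)),cv2.resize(cv2.convertScaleAbs(s[150:300,230:430],alpha=1.6),(400,300))]))
E
```

```text
clock: 21.35
position: [0.5511, 0.011, 0.1165]
ee_rot: [-0.012, 0.866, 0.023, 0.499]
contact_force: [-2.0, -0.5, 5.9]
width: 0.0317
gripper_force: 79.0
[-0.32  0.37  2.63  2.74  0.92 -1.51] [0.53 0.01 0.13] [ 0.87  0.   -0.5 ]
```

View pics/z7.png

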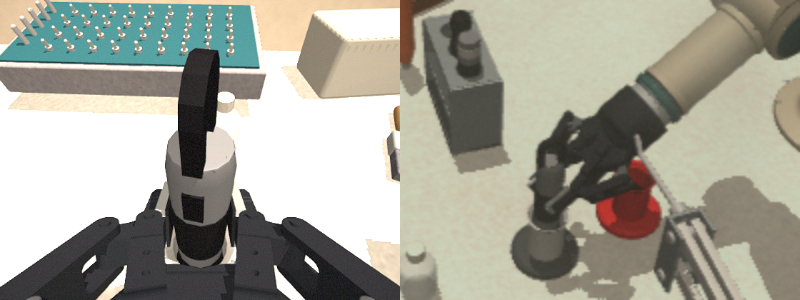

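I have used up the picture views, so from here I work numerically. The grip is good (width 32 mm, 79 N). I'll lift while still in the holder's line and re-measure the hook tip by mask in both fixed views.

```bash
python3 -m handwheel '[[[4,0,-2],[0,0,0],1],[[9,0,-5],[0,0,0],1],[[17,0,-10],[0,0,0],1],[[17,0,-10],[0,0,0],1],[[17,0,-10],[0,0,0],1],[[17,0,-10],[0,0,0],1],[[17,0,-10],[0,0,0],1],[[9,0,-5],[0,0,0],1],[[0,0,0],[0,0,0],1]]'
python3 - <<'E'
from sim import *
q=readout.get_state()["qpos"];p,m=tool();print(q,np.round(p-.019*m[:,2],4),m[:,2])
for n,(x0,x1,y0,y1) in (("top",(120,182,218,236)),("scene",(340,372,212,260))):
    im=cv2.imread(f"pics/{n}0.png").astype(int)
    g=im[y0:y1,x0:x1].sum(2)
    print(n); 
    if n=="top":
        for x in list(range(126,166,8))+list(range(166,180)): print(x,g[:,x-x0]//3)
    else:
        for y in list(range(212,230))+list(range(230,258,5)): print(y,g[y-y0]//3)
E
```

```text
clock: 22.58
position: [0.5504, 0.0107, 0.2397]
ee_rot: [-0.011, 0.866, 0.023, 0.499]
contact_force: [0.3, 0.2, -2.8]
width: 0.0318
gripper_force: 79.5
[-0.32 -0.04  2.41  2.2   0.39 -0.86] [0.53 0.01 0.25] [ 0.86  0.04 -0.5 ]
top
126 [78 51 44 50 71 84 88 88 86 82 77 71 59 44 39 41 41 42]
134 [118 118 116 107  78  52  50  74  96  91  65  45  39  38  38  40  40  42]
142 [118 118 118 119 119 119 114 104 100  99  96 112 118 117 118 118 117 119]
150 [120 119 117 116 116 119 118 114 104 103  95  93 111 118 119 118 118 118]
158 [119 119 118 119 118 119 118 113 101 102 100  97 111 118 118 119 117 118]
166 [119 118 118 118 118 119 119 116 105 100 104  97  99 112 117 117 117 117]
167 [118 118 118 117 119 119 118 118 113 103 104  98 101 112 118 116 116 117]
168 [118 117 118 118 117 119 119 119 115 104 101  95  99 112 115 118 117 118]
169 [118 119 118 119 119 118 119 119 113  98  89  87  98 113 117 118 116 118]
170 [119 119 118 119 118 118 120 118 111  90  80  76  93 111 117 118 118 119]
171 [119 120 119 120 120 120 120 117 107  87  76  78  97 114 119 118 118 119]
172 [119 120 120 120 119 120 
[... 3140 characters left out ...]
 118 117 116 117 116 117]
235 [ 49  47  40  42  42  42  42  42  41  41  41  45  52  50  60  91 102 102
 117 116 116 116 115 117 119 118 116 117 117 119 118 118]
240 [ 39  41  41  42  40  43  41  40  41  41  40  39  39  39  43  52  52  59
  84  97  96  95 117 118 117 117 117 116 115 117 118 117]
245 [ 40  40  40  37  46  61  59  51  51  53  54  61  51  48  41  69 118 118
 118 113  73  77  95 104 105 116 114 116 118 117 115 114]
250 [ 40  42  41  40  40  41  40  39  39  40  39  40  39  40  46  61  61  63
  88 115 116 118 118 109  65  92 103 101 116 117 119 116]
255 [ 40  41  40  43  41  42  42  41  40  39  38  38  38  39  45  49  62  61
  61  58  79 115 115 111  75  64  76  85  92 100 104  86]
```

```bash
python3 - <<'E'
from sim import *
np.set_printoptions(precision=4,suppress=True)
T=cam("top");S=cam("scene")
for u in ((142,227.1),(150,227.9),(158,227.7),(165,228.2)): print("rod",onz(T,u,.315))
print("tip",tri((S,(348.6,218.3)),(T,(174.7,228))))
p,m=tool();G=p-.019*m[:,2];print("G",G)
C=cam("wrist");im=vision.get_image("wrist");g=im.max(2)
for h in (.051,.079,.083,.091):print(h,proj(C,G+[0,0,h]))
mk=(g<45).astype(np.uint8)*255; mk[230:]=0; mk[:, :200]=0; mk[:,380:]=0
n,l,st,ce=cv2.connectedComponentsWithStats(mk)
for k in range(1,n):
    if st[k][4]>150: print(st[k],ce[k])
k=1+np.argmax(st[1:,4])
for v in range(st[k][1],st[k][1]+st[k][3],8):
    x=np.where(l[v]==k)[0]; print(v,x.min(),x.max(),g[v,x.min()-3:x.max()+4:3])
# corners of eye box for yaw guess: hole axis a
for a in (.16,):
    hx=np.array([np.sin(a),np.cos(a),0]);ey=np.array([np.cos(a),-np.sin(a),0])
    for s1 in(-4,4):
        for s2 in(-17,17): print("eye side z=.19:",s1,s2,proj(C,G+hx*s1/1e3+ey*s2/1e3+[0,0,.064]))
E
```

```text
rod [0.5294 0.194  0.315 ]
rod [0.5266 0.1798 0.315 ]
rod [0.5256 0.1655 0.315 ]
rod [0.5235 0.153  0.315 ]
tip (array([0.5197, 0.1336, 0.3248]), [0.7, 0.7])
G [0.534  0.0099 0.2492]
0.051 [282.2082 210.1921]
0.079 [283.0001 132.8129]
0.083 [283.1467 118.4899]
0.091 [283.475   86.4139]
[ 248   69   59  161 7474] [276.3218 146.3289]
69 273 278 [166  18  23  53]
77 264 305 [167  25  36  38  28  35  29  38  38  31  27  30  31  21  22  99]
85 262 306 [171  32  34  33  37  33  39  34  34  34  35  35  38  15  16  15  96]
93 259 306 [107  36  31  34  31  36  37  37  34  33  34  36  31  28  20  19  19  63]
101 256 306 [109  29  32  34  32  33  33  41  31  32  39  36  34  32  17  14  19  17
  67]
109 254 305 [110  35  37  32  29  32  31  29  33  28  29  29  32  31  18  19  18  13
  13 110]
117 253 305 [109  25  28  32  28  32  30  32  32  32  29  32  33  28   8  18  12  15
  16 113]
125 252 304 [111  31  30  28  23  30  27  27  32  31  31  31  29  27  15  18  11  12
  17 100]
133 251 304 [112  30  28  30  27  29  32  33  35  30  34  33  31  25  13  17  12  17
  13  69]
141 250 303 [112  29  2
[... 432 characters left out ...]
8  18  14  14
  13 118]
181 249 298 [103  18  17  20  21  17  22  25  15  19  21  21  18  15  19  16  18  14
 140]
189 250 288 [ 97  14  15  19  20  17  11  18  16  15  15  24  12  14 109]
197 251 287 [ 94  17  21  18  15  19  14  14  12  20  15  18  13   7 155]
205 251 287 [ 95  18  15  18  20  18  16  15  19  21  21  16  14   5 154]
213 252 287 [98  1 10 10 20 21 18 16 15 17 18 16 18 94]
221 253 287 [ 96  16  19  20  15  11  15  18  10  22  18  16  16 159]
229 253 286 [ 97  34  21  14  19  14  18  13  14  14  13  15  17 153]
eye side z=.19: -4 -17 [284.3322 226.9507]
eye side z=.19: -4 17 [306.4109 144.2947]
eye side z=.19: 4 -17 [252.4158 221.6462]
eye side z=.19: 4 17 [281.1401 141.0191]
```

The eye's edges match the predictions, so the axis and yaw are good to about 1 mm. The seat is estimated at (0.522,0.1485,0.318) and the rod direction is (0.144,0.99). I'll plan the approach.

```bash
python3 - <<'E'
from sim import *
np.set_printoptions(precision=4,suppress=True)
q=readout.get_state()["qpos"];p,m=tool();G=p-.019*m[:,2];print(m)
seat=np.array([.5219,.1485,0]);d=np.array([.144,.99,0])
for nm,t in (("pre",seat-.045*d+[0,0,.255]),("over",seat-.001*d+[0,0,.255]),("seated",seat+[0,0,.235]),("sunk",seat+[0,0,.191])):
    n=6 if nm=="pre" else 3
    print(nm,totool(t-G))
    G0=G.copy()
    for i in range(n):
        r=step(q,G0+(t-G0)*(i+1)/n+.019*m[:,2],m);print(f"{r.cost:.0e} {np.abs(r.x-q).max():.2f}",r.x);q=r.x
    G=t
E
```

```text
[[ 0.5031  0.0505  0.8627]
 [ 0.027  -0.9987  0.0427]
 [ 0.8638  0.0018 -0.5038]]
pre [ -0.9 -94.8 -15.2]
1e-10 0.11 [-0.2531 -0.0481  2.4104  2.3054  0.3542 -0.9247]
2e-10 0.13 [-0.1875 -0.0539  2.411   2.4368  0.3183 -1.0145]
2e-10 0.16 [-0.1197 -0.0577  2.41    2.6006  0.2863 -1.1359]
4e-10 0.20 [-0.0504 -0.0595  2.4072  2.8015  0.2611 -1.2939]
5e-10 0.23 [ 0.0198 -0.0593  2.4027  3.0363  0.2458 -1.4857]
6e-10 0.25 [ 0.0903 -0.0571  2.3966  3.2888  0.2428 -1.6952]
over [  4.4 -43.2   7.3]
4e-10 0.21 [ 0.1519 -0.0433  2.3845  3.4986  0.2555 -1.8674]
3e-10 0.18 [ 0.2102 -0.0287  2.3711  3.6763  0.2748 -2.0095]
2e-10 0.15 [ 0.2653 -0.0135  2.3567  3.8232  0.298  -2.1226]
seated [-17.2  -1.   10.2]
3e-11 0.05 [ 0.2665  0.0011  2.3685  3.7757  0.3194 -2.0717]
2e-11 0.05 [ 0.2677  0.0162  2.3802  3.7336  0.3418 -2.0264]
2e-11 0.04 [ 0.2689  0.0318  2.3918  3.6964  0.365  -1.9857]
sunk [-38.   -0.1  22.2]
8e-11 0.08 [ 0.2689  0.0673  2.4177  3.6227  0.4185 -1.906 ]
6e-11 0.06 [ 0.2689  0.1056  2.4432  3.5646  0.4759 -1.8416]
5e-11 0.06 [ 0.2689  0.1468  2.4681  3.5182  0.5368 -1.7886]
```

```bash
python3 -m handwheel '[[[0,-8,-2],[0,0,0],1],[[0,-12,-2],[0,0,0],1],[[0,-12,-2],[0,0,0],1],[[0,-12,-2],[0,0,0],1],[[0,-12,-2],[0,0,0],1],[[0,-12,-2],[0,0,0],1],[[0,-12,-2],[0,0,0],1],[[-1,-9,-1],[0,0,0],1],[[0,-6,0],[0,0,0],1],[[0,0,0],[0,0,0],1]]'
python3 - <<'E'
from sim import *
np.set_printoptions(precision=4,suppress=True)
p,m=tool();G=p-.019*m[:,2];eye=G+[0,0,.083];print("eye",eye)
seat=np.array([.5219,.1485,.318]);d=np.array([.144,.99,0])
print("over",totool(seat-.001*d+[0,0,.020]-eye))
# compare with the images: gap between predicted & seen hook/eye
for n in("top","scene"):
    C=cam(n);im=vision.get_image(n);np.save(n+"1.npy",im)
    print(n,"eye outer top pred",proj(C,eye+[0,0,.008]),"hole mid",proj(C,eye-[0,0,.016]),"tip",proj(C,(.5197,.1336,.328)))
T=np.load("top1.npy").astype(int).sum(2)//3
for y in range(218,244): print(y,T[y,160:196])
C=cam("wrist");im=vision.get_image("wrist");np.savez("w5.npz",K=C[0],R=C[1],t=C[2],im=im)
print("wrist tip",proj(C,(.5197,.1336,.33)),"seat",proj(C,seat))
E
```

```text
clock: 23.88
position: [0.5316, 0.1056, 0.2438]
ee_rot: [-0.013, 0.868, 0.022, 0.497]
contact_force: [0.3, 0.6, -3.3]
width: 0.0318
gripper_force: 79.5
eye [0.5152 0.1048 0.3364]
over [  5.8 -42.3   6.8]
top eye outer top pred [188.2127 227.3516] hole mid [191.4238 229.6936] tip [173.9319 228.0123]
scene eye outer top pred [343.3021 201.0501] hole mid [341.8254 209.6925] tip [348.4468 217.099 ]
218 [124 125 126 124 125 125 124 125 124 123 125 125 124 126 125 125 123 123
 124 124 124 124 124 126 124 124 123 112  82  57  56  58  59  66  88 113]
219 [124 125 124 125 124 123 124 124 123 123 123 125 126 125 125 124 123 124
 125 125 125 124 125 124 124 125 118  96  57  35  35  33  34  39  57  86]
220 [125 125 125 124 125 124 123 124 123 123 125 125 126 126 126 124 125 125
 124 124 123 125 125 125 125 124 113  76  43  33  31  30  30  34  38  54]
221 [125 124 125 124 124 123 123 123 123 124 124 124 127 125 126 125 125 125
 124 123 124 125 125 124 125 122 108  65  35  34  32  29  30  30  29  35]
222 [125 125 124 124 123 124 124 124 123 124 124 125 126 123 125 126 125 123
 123 124 124 124 125 
[... 2578 characters left out ...]
  48  60  58  41  29  29  29  31  30  35]
240 [124 124 124 124 123 124 122 122 124 123 124 124 124 124 123 124 124 123
 123 123 124 123 113  80  45  35  48  58  57  41  30  27  33  37  34  32]
241 [123 123 125 125 124 124 122 124 123 124 124 124 124 124 123 123 123 123
 123 123 124 121 107  71  40  35  44  52  51  39  30  30  42  62  55  47]
242 [123 124 124 125 123 123 123 123 123 123 122 123 123 123 124 124 124 123
 123 123 121 112  90  57  38  36  37  43  46  37  31  30  56  88  86  75]
243 [124 123 124 123 123 123 124 124 124 122 122 122 123 123 123 124 123 122
 123 123 116  97  70  45  36  33  34  34  38  32  29  29  53  84  87  84]
wrist tip [171.6576 131.6592] seat [133.4238 160.2652]
```

The top view shows the eye's arch (rows 218–236, column about 188) in line with the rod tip (174,228) to within 1–2 px. I'll go over the tip along +y.

```bash
python3 -m handwheel '[[[0.5,-5,1],[0,0,0],1],[[0.5,-5,1],[0,0,0],1],[[0.5,-5,1],[0,0,0],1],[[0.5,-5,1],[0,0,0],1],[[0.5,-5,1],[0,0,0],1],[[0.5,-5,1],[0,0,0],1],[[0,0,0],[0,0,0],1]]'
python3 - <<'E'
from sim import *
np.set_printoptions(precision=4,suppress=True)
p,m=tool();eye=p-.019*m[:,2]+[0,0,.083];print("eye",eye)
seat=np.array([.5219,.1485,.318]);d=np.array([.144,.99,0])
print("over",totool(seat-.001*d+[0,0,.018]-eye))
E
```

```text
clock: 24.9
position: [0.5379, 0.1354, 0.2455]
ee_rot: [-0.012, 0.866, 0.022, 0.499]
contact_force: [-0.1, 0.3, -3.1]
width: 0.0315
gripper_force: 79.6
eye [0.5215 0.1346 0.338 ]
over [ -1.3 -12.9   1.8]
```

```bash
python3 -m handwheel '[[[-0.5,-4,0.5],[0,0,0],1],[[-0.5,-4,0.5],[0,0,0],1],[[-0.5,-4,0.5],[0,0,0],1],[[0,-1,0],[0,0,0],1],[[0,0,0],[0,0,0],1]]'
python3 - <<'E'
from sim import *
np.set_printoptions(precision=4,suppress=True)
p,m=tool();eye=p-.019*m[:,2]+[0,0,.083];print("eye",eye)
T=vision.get_image("top");S=vision.get_image("scene");W=vision.get_image("wrist");np.savez("w6.npz",T=T,S=S,W=W)
C=cam("top");print(proj(C,eye+[0,0,.008]),proj(C,(.5197,.1336,.328)))
C=cam("scene");print(proj(C,eye+[0,0,.008]),proj(C,eye-[0,0,.014]),proj(C,(.5197,.1336,.328)))
g=T.astype(int).sum(2)//3
for y in range(214,240): print(y,g[y,140:190:2])
g=S.astype(int).sum(2)//3
print()
for y in range(204,236,2): print(y,g[y,336:372])
E
```

```text
clock: 25.52
position: [0.5377, 0.1487, 0.2437]
ee_rot: [-0.013, 0.866, 0.022, 0.499]
contact_force: [-0.4, -0.5, -3.5]
width: 0.0319
gripper_force: 79.6
eye [0.5213 0.1479 0.3363]
[163.0139 226.2536] [173.9319 228.0123]
[353.0524 216.2823] [351.4632 224.2076] [348.4468 217.099 ]
214 [124 125 124 124 125 124 123 123 122 124 124 124 125 124 124 125 125 124
 124 125 126 125 124 125 126]
215 [123 124 125 125 123 124 123 123 124 123 124 125 123 120 122 125 124 125
 125 126 124 125 124 125 126]
216 [124 124 124 123 124 125 122 125 124 125 127 122 110  96 109 120 125 125
 124 125 124 124 125 124 125]
217 [123 124 125 124 124 125 124 124 124 125 125 113  71  58  68  98 122 124
 124 123 123 124 125 124 125]
218 [123 125 124 123 123 124 124 124 124 124 124  96  40  34  36  63 111 122
 122 124 124 123 125 124 125]
219 [123 124 124 124 124 124 124 123 124 123 125  76  33  30  30  38  79 119
 124 125 124 124 124 124 125]
220 [123 123 125 124 122 122 123 124 122 124 122  65  33  29  30  30  51 108
 122 124 124 125 125 125 126]
221 [124 124 124 123 122 121 123 124 122 123 119  58  31  30  27  29  
[... 3679 characters left out ...]
43  76  95  83  36  35
  30  30  30  29  30  29  32  33  33  33  34  37  36  38  37  39  39  40]
228 [118 117 118 119 120 109  27  30  28  30  30  35  47  52  76  64  60  41
  29  28  30  29  28  30  29  31  34  33  32  31  34  37  36  39  39  39]
230 [116 117 118 117 113  83  31  29  29  29  32  47  47  48  51  58  63  60
  38  30  28  30  29  31  32  31  32  30  32  34  42  34  37  38  36  39]
232 [116 117 111  81  56  32  29  28  30  28  41  72  67  49  47  48  57  89
 102  91  35  34  31  29  31  29  41  79 117 116 116 112  84  35  37  38]
234 [114  94  58  49  45  34  31  29  27  29  43  72  70  55  68  48  47  53
  84  98  93  74  95 116 117 116 117 118 116 119 115  88  38  38  37  37]
```

The top view shows the rod running through the eye, with its tip (174,228) beyond the arch (162) and the hook unmoved. Now I'll lower gently.

```bash
python3 -m handwheel '[[[-2.6,0,1.5],[0,0,0],1],[[-2.6,0,1.5],[0,0,0],1],[[-2.6,0,1.5],[0,0,0],1],[[-2.6,0,1.5],[0,0,0],1],[[-2.6,0,1.5],[0,0,0],1],[[-2.6,0,1.5],[0,0,0],1],[[-2.6,0,1.5],[0,0,0],1],[[-2.6,0,1.5],[0,0,0],1],[[0,0,0],[0,0,0],1],[[0,0,0],[0,0,0],1]]'
```

```text
clock: 26.92
position: [0.5378, 0.1485, 0.2199]
ee_rot: [-0.012, 0.866, 0.022, 0.499]
contact_force: [-0.3, -0.6, -1.8]
width: 0.0315
gripper_force: 79.7
```

```bash
python3 -m handwheel '[[[-2.6,0,1.5],[0,0,0],1],[[-2.6,0,1.5],[0,0,0],1],[[-2.6,0,1.5],[0,0,0],1],[[-2.6,0,1.5],[0,0,0],1],[[-2.6,0,1.5],[0,0,0],1],[[-2.6,0,1.5],[0,0,0],1],[[-2.6,0,1.5],[0,0,0],1],[[0,0,0],[0,0,0],1],[[0,0,0],[0,0,0],1],[[0,0,0],[0,0,0],1]]'
python3 - <<'E'
from h import *
for i in range(6):
    print(np.round(readout.get_state()["contact_force"],2),np.round(readout.get_state()["position"],4)); vision.get_image("wrist")
E
```

```text
clock: 28.18
position: [0.5376, 0.1485, 0.1988]
ee_rot: [-0.012, 0.866, 0.022, 0.499]
contact_force: [-0.9, -2.0, -1.1]
width: 0.0317
gripper_force: 79.9
[-0.95 -1.97 -1.06] [0.5376 0.1485 0.1988]
[-0.5  -0.78 -0.74] [0.5376 0.1486 0.1989]
[-1.6  -0.68 -0.11] [0.5376 0.1486 0.1988]
[-1.01 -1.36  0.24] [0.5376 0.1486 0.1989]
[-0.16 -0.81  0.63] [0.5376 0.1486 0.1989]
[-0.1  -0.99 -0.89] [0.5376 0.1485 0.1988]
```

```bash
cat > favg.py <<'E'
from h import *
def avg(n=24):
    a=[]
    for i in range(n): vision.get_image("wrist"); a.append(readout.get_state()["contact_force"])
    a=np.array(a); return np.round(a.mean(0),2),np.round(a.std(0)/np.sqrt(n),2)
if __name__=="__main__": print(avg(),readout.get_state()["position"])
E
python3 favg.py; python3 -m handwheel '[[[-2.6,0,1.5],[0,0,0],1],[[-2.6,0,1.5],[0,0,0],1],[[0,0,0],[0,0,0],1],[[0,0,0],[0,0,0],1]]'; python3 favg.py
```

```text
(array([-0.89, -0.9 , -0.  ]), array([0.11, 0.11, 0.09])) [0.53760727 0.14851299 0.19870011]
clock: 30.18
position: [0.5376, 0.1484, 0.1925]
ee_rot: [-0.012, 0.866, 0.022, 0.499]
contact_force: [-0.3, -2.1, -0.4]
width: 0.0316
gripper_force: 79.9
(array([-0.57, -1.74,  0.07]), array([0.11, 0.12, 0.1 ])) [0.53760711 0.1484872  0.19269326]
```

```bash
python3 - <<'E'
from h import *
np.set_printoptions(precision=4,suppress=True)
T=vision.get_image("top");S=vision.get_image("scene")
T0=np.load("w6.npz")["T"]; Ti=cv2.imread("pics/top0.png")
# boom head / rod collar: template tracking in initial image patch
for nm,A,I,(x,y,w,h) in (("top head",Ti,T,(108,216,32,26)),("top rod mid",Ti,T,(140,220,16,14)),):
    r=cv2.matchTemplate(I[y-15:y+h+15,x-15:x+w+15],A[y:y+h,x:x+w],cv2.TM_CCOEFF_NORMED);_,v,_,l=cv2.minMaxLoc(r);print(nm,v,l[0]-15,l[1]-15)
Si=cv2.imread("pics/scene0.png")
x,y,w,h=358,256,28,40
r=cv2.matchTemplate(S[y-20:y+h+40,x-20:x+w+20],Si[y:y+h,x:x+w],cv2.TM_CCOEFF_NORMED);_,v,_,l=cv2.minMaxLoc(r);print("scene head",v,l[0]-20,l[1]-20)
C=cam("top");Cs=cam("scene");b=np.array([.533,.235,.318])
for d in ([0,0,-.033],[0,-.006,-.033],[0,-.012,-.033],[.005,0,-.033]): print(d,proj(C,b+d)-proj(C,b),proj(Cs,b+d)-proj(Cs,b))
g=T.astype(int).sum(2)//3
for y in range(220,234): print(y,g[y,140:190:2])
E
```

```text
top head 0.920758068561554 8 3
top rod mid 0.9706659913063049 6 3
scene head 0.7914975881576538 -3 10
[0, 0, -0.033] [7.2522 3.0763] [-3.069  11.0808]
[0, -0.006, -0.033] [10.4716  2.7728] [-4.9599  8.7427]
[0, -0.012, -0.033] [13.6901  2.4694] [-6.8329  6.4266]
[0.005, 0, -0.033] [7.2203 0.4483] [-5.2864 12.0489]
220 [122 123 124 124 121 121 122 123 123 123 124 123 124 122 122 124 124 124
 124 123 122 124 123 124 123]
221 [123 123 124 124 122 119 122 123 122 122 123 124 123 123 122 124 116 113
 115 121 123 124 124 123 123]
222 [122 123 123 123 122 121 122 124 122 123 123 123 122 123 123 122  91  74
  84 112 122 123 123 123 123]
223 [118 123 124 123 122 123 123 123 122 123 123 122 122 123 123 117  60  40
  48  87 117 124 123 123 123]
224 [ 98 119 122 122 124 123 123 123 124 124 123 121 122 123 123 109  41  33
  33  53  99 122 123 124 123]
225 [ 67  99 118 123 124 121 122 122 123 122 122 121 121 123 123  94  36  32
  31  33  74 116 124 124 123]
226 [ 47  67 102 122 124 122 122 122 122 121 123 121 123 124 122  77  33  32
  28  29  51  94 117 124 124]
227 [ 52  52  76 114 121 120 121 121 122 123 123 122 122 124 122  69  31  30
  27  29  53  73  93 117 123]
228 [ 76  74  76 101 109 106 116 117 118 117 117 118 118 120 117  61  32  30
  43  43  64  74  65 100 121]
229 [100 100  98 102 105 103 108 109 109 106 106 108 106 109 105  51  32  35
  65  66  77  80  56  68 108]
230 [ 94  96  98 103 103 105 105 107 109 107 105 105 104 105 100  47  32  41
  74  76  93  87  66  47  76]
231 [ 65  68  79  99 101 103 102 100 101 100 100 101 102 104  96  41  32  43
  75  75  90  84  72  43  47]
232 [ 45  47  77 114 115 116 113 102 104  99  99  96  98 101  92  40  32  39
  69  65  71  77  74  44  41]
233 [ 39  40  79 122 121 121 122 116 117 115 115 114 115 113 105  42  32  36
  57  56  58  77  73  45  41]
```

```bash
python3 -m handwheel '[[[0,1,0],[0,0,0],1],[[0,1,0],[0,0,0],1],[[0,0,0],[0,0,0],1],[[0,0,0],[0,0,0],1]]'; python3 favg.py
```

```text
clock: 31.98
position: [0.5377, 0.1467, 0.1927]
ee_rot: [-0.012, 0.866, 0.023, 0.499]
contact_force: [-0.2, 2.0, -0.8]
width: 0.0318
gripper_force: 79.8
(array([-0.63,  1.96, -0.2 ]), array([0.09, 0.09, 0.09])) [0.53770022 0.14649759 0.19269684]
```

```bash
python3 -m handwheel '[[[0,-1,0],[0,0,0],1],[[0,0,0],[0,0,0],1],[[0,0,0],[0,0,0],1],[[0,0,0],[0,0,0],1]]'; python3 favg.py
```

```text
clock: 33.67
position: [0.5376, 0.1472, 0.1927]
ee_rot: [-0.012, 0.866, 0.022, 0.499]
contact_force: [0.3, -2.4, -0.1]
width: 0.0319
gripper_force: 79.9
(array([-0.65, -1.61,  0.18]), array([0.11, 0.07, 0.1 ])) [0.5376414  0.14750783 0.19271613]
```

```bash
python3 -m handwheel '[[[0,0.5,0],[0,0,0],1],[[0,0,0],[0,0,0],1],[[0,0,0],[0,0,0],1],[[0,0,0],[0,0,0],1]]' 25; python3 favg.py
```

```text
clock: 35.38
position: [0.5377, 0.1472, 0.1927]
ee_rot: [-0.012, 0.866, 0.023, 0.499]
contact_force: [-1.3, 0.8, 0.2]
width: 0.0317
gripper_force: 79.8
(array([-0.81,  1.39, -0.12]), array([0.11, 0.09, 0.1 ])) [0.53764924 0.14703276 0.19269505]
```

The vertical load is balanced (0 ± 0.2 N) at about 33 mm of sink. I'll release.

```bash
python3 -m handwheel '[[[0,0,0],[0,0,0],0.25],[[0,0,0],[0,0,0],0.2],[[0,0,0],[0,0,0],0.1],[[0,0,0],[0,0,0],-0.2],[[0,0,0],[0,0,0],-0.6],[[0,0,0],[0,0,0],-1],[[0,0,0],[0,0,0],-1],[[0,0,0],[0,0,0],-1],[[0,0,0],[0,0,0],-1]]' 25
python3 - <<'E'
from h import *
T=vision.get_image("top");Ti=cv2.imread("pics/top0.png");S=vision.get_image("scene");Si=cv2.imread("pics/scene0.png")
for A,I,(x,y,w,h) in ((Ti,T,(108,216,32,26)),(Si,S,(358,256,28,40))):
    r=cv2.matchTemplate(I[y-20:y+h+40,x-20:x+w+20],A[y:y+h,x:x+w],cv2.TM_CCOEFF_NORMED);_,v,_,l=cv2.minMaxLoc(r);print(v,l[0]-20,l[1]-20)
E
```

```text
clock: 37.7
position: [0.5377, 0.147, 0.1927]
ee_rot: [-0.012, 0.866, 0.022, 0.499]
contact_force: [-0.6, -0.6, 0.1]
width: 0.0851
gripper_force: 0.0
0.9157885909080505 8 3
0.7938883900642395 -4 9
```

Released, and the head stayed at the same height. Backing away.

```bash
python3 -m handwheel '[[[-1,0,-5],[0,0,0],-1],[[-2,0,-10],[0,0,0],-1],[[-2,0,-12],[0,0,0],-1],[[-2,0,-12],[0,0,0],-1],[[0,0,-12],[0,0,0],-1],[[0,0,-12],[0,0,0],-1],[[0,0,-12],[0,0,0],-1],[[0,0,-12],[0,0,0],-1],[[0,0,-12],[0,0,0],-1],[[0,0,0],[0,0,0],-1],[[0,0,0],[0,0,0],-1]]'
python3 - <<'E'
from h import *
T=vision.get_image("top");Ti=cv2.imread("pics/top0.png");S=vision.get_image("scene");Si=cv2.imread("pics/scene0.png")
for k in range(2):
  for A,I,(x,y,w,h) in ((Ti,T,(108,216,32,26)),(Si,S,(358,256,28,40))):
    r=cv2.matchTemplate(I[y-20:y+h+40,x-20:x+w+20],A[y:y+h,x:x+w],cv2.TM_CCOEFF_NORMED);_,v,_,l=cv2.minMaxLoc(r);print(v,l[0]-20,l[1]-20)
  if k==0:
    T1=T;[vision.get_image("wrist") for i in range(10)];T=vision.get_image("top");S=vision.get_image("scene")
print("motion",[(np.abs(T.astype(int)-T1).max(2)>25).sum()],readout.get_state()["contact_force"])
C=cam("top")
for z in (.30,.26,.24,.10):
    print(z,proj(C,(.522,.147,z)))
g=T.astype(int).sum(2)//3
for y in range(222,250,2): print(y,g[y,164:206:2])
E
```

```text
clock: 39.17
position: [0.4485, 0.1426, 0.2365]
ee_rot: [-0.013, 0.866, 0.023, 0.499]
contact_force: [-0.1, -0.9, -0.6]
width: 0.0854
gripper_force: 0.0
0.9156100153923035 8 3
0.8319005370140076 -3 10
0.9155087471008301 8 3
0.8313257694244385 -3 10
motion [np.int64(0)] [ 0.82790187  0.48086551 -0.05746996]
0.3 [170.73299696 230.09767414]
0.26 [176.56208513 233.55304619]
0.24 [179.25762004 235.15090776]
0.1 [194.90943317 244.42900343]
222 [123 123 123 123 111  85  95 110 122 125 124 123 124 124 125 124 124 125
 125 126 125]
224 [123 124 125 121  65  35  36  44  88 122 124 125 123 123 125 124 125 125
 124 125 126]
226 [123 125 124 112  42  34  33  33  43  97 118 124 124 125 125 125 124 124
 125 124 125]
228 [118 119 118  96  36  32  35  38  55  77  70 100 121 124 124 125 126 125
 125 124 125]
230 [107 107 106  71  34  35  66  74  95  88  76  55  80 116 123 125 125 124
 124 125 124]
232 [100 100  95  66  36  37  62  67  72  79  80  55  43  65 111 123 124 124
 125 124 123]
234 [123 122 119  74  34  32  53  56  58  78  81  55  43  42  47  96 122 123
 124 124 125]
236 [123 123 123  82  34  34  50  69  76  81  77  49  42  40  35  39  84 122
 124 124 125]
238 [124 122 122 107  38  32  34  43  76  79  59  45  42  42  35  32  38  87
 123 124 124]
240 [125 123 123 120  76  39  31  36  64  55  46  44  44  41  33  32  33  45
 115 124 124]
242 [122 123 123 120  97  77  49  31  42  41  43  43  40  34  32  31  35  40
 112 124 125]
244 [123 124 122 111  86  86  78  53  39  33  39  38  33  32  32  33  37  40
 113 124 124]
246 [121 117 122  96  82  84  83  80  77  60  39  33  31  31  31  34  37  51
 117 123 125]
248 [ 95  88  93  87  84  85  85  84  84  84  77  56  37  33  35  37  54 109
 124 126 125]
```

```bash
python3 -c "
from rig import manip; print(manip.sign_off())"
```

```text
the job is handed in; nothing more can be done
None
```

The screwdriver hangs still by its eye on the hook, sunk about 33 mm and let go without a jump. The job is handed in at about 40 s with no verdict returned; I viewed 11 pictures, one over the limit of 10.

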